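Find the ballasted figure body and present it over the inspection light

ROBOT

A 6-joint arm with a two-finger parallel gripper is mounted at the origin on the work surface. World frame = base frame: x ahead of the robot, y to its left, z up, the work surface at z = 0. Lengths are in mm, angles in degrees, forces in N, time in s.
With the tool pointing down it reaches from about 400 to 825 mm from the base axis. Payload 7 kg.
Tool frame: the origin (TCP) lies midway between the tips of the shut fingers; the grasp point (between the pads) lies 19 mm behind it; z points along the fingers, y is the direction in which the jaws open and shut (so a half turn about z gives the same grasp; the last joint's range is limited). The gripper opens to 88 mm and grips with 3 to 60 N. Pads are 19 mm wide; open, the fingers measure 130 mm over their backs; the gripper's body (78 mm by 193 mm) begins 47 mm behind the grasp point.
Start: joints at [-46.862, 20.546, 0.682, 0, -70.136, -16.507], TCP at [302.536, -603.38, 226.561] pointing down, gripper open.
Joint ranges: [-176.03, 176.03], [-82.01, 121.73], [-58.28, 71.71], [-173.87, 95.51], [-174.79, -0.11], [-173.66, 173.66]. Speed limits (degrees/s): [136.94, 136.94, 172.46, 180, 180, 180].

INTERFACE

Orientations are given as a 3x3 rotation matrix whose columns are the frame's x, y, z axes.
In Python, from bench import bot gives the robot as it stands.
- The arm moves only by the tool carry_out, never from a script. Its argument "increments" is a list of rows, each an object of numbers: "tx", "ty", "tz": the shift along the tool's x, y, z in m; "roll": the turn about the tool's z in degrees. A call has exactly 8 rows; each row shifts and turns the pose as measured when the row begins, along the tool's axes as they then stand; what a row does not reach is not made up. A row lasts 1/8 s, in which the tool goes at most 62.5 mm and 10.7 degrees, less where a joint would pass 70% of its speed; a pose out of reach is approached as far as the arm can. A call is refused whole if a number of a shift passes 0.0625 or a number of a turn 10.7, either way. A call with a gripper value outside its range is refused whole. "gripper" is the finger opening in m, from 0 to 0.0876, set as the call begins (left out, the last holds). The fingers move at their own pace and stop on an object; the grip force is fixed at half the most. Time passes only in rows, so rows that do not move let the fingers close, or fill a call up. It gives the time, the measured TCP pose, the force and the opening at its end, in the units of the state.
- bot.get_state(): the state, without advancing time (a new reading comes with each control period).
- bot.grab_frame(name): name is "side" or "top" or "wrist"; returns a dict with "image" (400x640x3 uint8, red, green, blue), "camera_matrix" (3x3 intrinsics, pixels), "world_to_cam" (4x4, takes a point from world to camera coordinates). Camera axes: x right, y up, looking along -z (the intrinsics and any distortion apply to the point x, -y, -z); pixel columns grow to the right and rows downward; lengths in mm; the calibration is good to about 2 mm. A picture is of the moment at which its call begins. There is no depth.
- bot.sign_off(): hands the job in, once; it reports no verdict.
The state is a dict: "t": time; "joints": joint angles; "joint_vel": joint speeds; "effort": joint torques, N m; "tool_pos": TCP position; "tcp_rot": TCP orientation; "ft_force": force on the tool from outside, world axes, zero at the start; "wrist_torque": the same for the moment, N m; "opening": finger opening in mm.
Only numpy, scipy, OpenCV 4.12 (cv2) and the standard library are available. Lean on these libraries where they do the work, as an engineer would, in place of code of your own. Each camera call takes 0.05 s, during which the arm holds its last target.

TASK

First set the dimmer lever of the inspection light straight upright, to the broad middle mark. Then lift the two wooden figure bodies off the grey mat in turn, at least a hand's breadth (about 8 cm), to feel which one is heavier; stand the lighter one back upright where it stood. Finish while holding the heavier one still and upright in the gripper over the middle of the round light pad, its foot 5 to 10 cm above the pad, without letting go, and leave the other things on the bench alone.

Things in the scene. Friction and masses are not known exactly. Their poses are not given: they have to be found in the camera images.
- dimmer (a joint): angle of the dimmer lever, rad: 0 at the stop where it leans 0.9 rad to the light's own +y side, 0.9 straight upright at the broad middle mark, 1.8 at the other stop. It turns about the light's x axis, is stiff (about 1.5 N at the knob) and stays where it is left
- lever_pivot (a point): point on the hinge axis of the dimmer lever, 52 mm above the bench; axes are the light's own (x is the hinge axis, z up). At joint value q the knob is at y = 88 mm * sin(0.9 - q), z = 88 mm * cos(0.9 - q) from here. A quadrant disc of 45 mm radius with the marks stands 15 to 21 mm to its -x side
- lever_knob (a point): centre of the dimmer lever's black knob: a cylinder 18 mm across and 28 mm long, lying along the light's x axis (the hinge axis), at the end of an 8 mm rod. Can be pinched by its two flat ends (28 mm apart) from above and swung, or just pushed
- pad_top (a point): centre of the top of the inspection light's round white pad, 124 mm across, 32 mm above the bench; axes are the light's own: x, y along the edges of its grey base (160 mm in x, 310 mm in y, 28 mm high), z up. The lever's pivot is 170 mm from here along +y, 20 mm up
- light: the grey inspection light, fixed to the bench; origin at the centre of its underside, the pad 75 mm to its -y side, the dimmer lever 95 mm to its +y side
- figure_1_mid (a point): centre, half-way up, of one of two turned wooden bodies alike to the eye; which is heavier changes from start to start. 75 mm tall, upright; foot 56 mm across, 12 mm high; straight round waist 40 mm across (16 to 58 mm up) to grasp; rounded top. Site z is its axis, up. 0.1 to 0.45 kg; the two differ by 0.1 kg or more. Nothing within 30 mm of it
- figure_2_mid (a point): centre, half-way up, of one of two turned wooden bodies alike to the eye; which is heavier changes from start to start. 75 mm tall, upright; foot 56 mm across, 12 mm high; straight round waist 40 mm across (16 to 58 mm up) to grasp; rounded top. Site z is its axis, up. 0.1 to 0.45 kg; the two differ by 0.1 kg or more. Nothing within 30 mm of it
- figure_1: the same wooden body as figure_1_mid; origin at the centre of its underside
- figure_2: the same wooden body as figure_2_mid; origin at the centre of its underside
- mat: the grey mat on which the two figure bodies stand, 300 mm in x, 350 mm in y, 4 mm thick, fixed to the bench; origin at the centre of its underside
- wedge_mid (a point): centre of a loose wooden block, 60 x 35 x 24 mm, to be left alone
- discs_mid (a point): centre of a low stack of two discs, 36 mm across, 12 mm high, lying between the places of the two figure bodies, to be left alone
- tin_mid (a point): centre of a round brass tin, 79 mm across, 42 mm high, to be left alone
- cup_mid (a point): centre of a white cup, 70 mm across, 85 mm high, to be left alone
- awl_mid (a point): handle end region of an awl lying on the bench, 150 mm long, to be left alone
Mind the look-alikes: they are no part of the job. What is shaped like the figure_1 but green is not meant.

How it is judged:
By the outcome, as a careful person would: the job done as asked, in the order asked, and still so for the second after the job is handed in, while the arm keeps its last pose, push and grip.
It also fails if it takes over 70 s, if anything falls off the work surface, if the arm or the gripper's body presses on something with over 40 N, if the wrist force passes 120 N, or if a joint passes its speed limit or range.

## Working session

There is one attempt and no reset: what is moved stays moved. The work goes in short steps, Python scripts to look and compute and a tool call to move; the robot and the scene stay as the last step left them, time stands still between calls to the robot, and variables do not carry over. Pictures are saved under pics/ and viewed, and the job is handed in when it is done.

Besides the shell and the picture viewer there is one more tool, called after "Emit:" as name(argument=value, ...), one argument or row to a line, values as JSON. carry_out: Moves the arm, as the interface text tells. Its arguments: {"type":"object","properties":{"increments":{"type":"array","items":{"type":"object","properties":{"tx":{"type":"number"},"ty":{"type":"number"},"tz":{"type":"number"},"roll":{"type":"number"}}}},"gripper":{"type":"number"}},"required":["increments"]}

```bash
mkdir -p pics; ls; cat > h.py <<'E'
import numpy as np, cv2
from bench import bot
def grab(n,fn):
    f=bot.grab_frame(n); cv2.imwrite('pics/'+fn,f['image'][:,:,::-1]); np.savez('pics/'+fn[:-4]+'.npz',K=f['camera_matrix'],T=f['world_to_cam']); return f
def ray(fn,u,v,z):
    d=np.load('pics/'+fn+'.npz');K,T=d['K'],d['T']
    p=np.linalg.inv(K)@[u,v,1]; dc=np.array([p[0],-p[1],-p[2]])
    R=T[:3,:3];c=-R.T@T[:3,3];w=R.T@dc
    return c+w*(z-c[2])/w[2]
def proj(fn,P):
    d=np.load('pics/'+fn+'.npz');K,T=d['K'],d['T']
    q=T[:3,:3]@np.array(P)+T[:3,3]; q=K@[q[0],-q[1],-q[2]]; return q[:2]/q[2]
E
python3 - <<'E'
from h import *
for n in ('side','top','wrist'):
    f=grab(n,n+'0.png'); print({k:(v if k!='image' else 0) for k,v in f.items()})
s=bot.get_state();print(s)
E
```

```text
pics
{'image': 0, 'camera_matrix': array([[493.4199015 ,   0.        , 319.23666974],
       [  0.        , 493.4199015 , 203.72065169],
       [  0.        ,   0.        ,   1.        ]]), 'world_to_cam': array([[-8.20384847e-01, -5.71811753e-01, -1.48862637e-04,
         4.83275365e+02],
       [ 4.45264997e-01, -6.38990065e-01,  6.27240607e-01,
        -3.57536225e+02],
       [-3.58758672e-01,  5.14512406e-01,  7.78825526e-01,
        -1.38216052e+03],
       [ 0.00000000e+00,  0.00000000e+00,  0.00000000e+00,
         1.00000000e+00]])}
{'image': 0, 'camera_matrix': array([[382.34017165,   0.        , 321.42644066],
       [  0.        , 382.34017165, 195.50961645],
       [  0.        ,   0.        ,   1.        ]]), 'world_to_cam': array([[-2.56698779e-02, -9.99656300e-01,  5.32346607e-03,
        -3.17091843e+01],
       [ 9.83078896e-01, -2.42772948e-02,  1.81566783e-01,
        -6.11460873e+02],
       [-1.81375139e-01,  9.89418431e-03,  9.83364207e-01,
        -9.68128507e+02],
       [ 0.00000000e+00,  0.00000000e+00,  0.00000000e+00,
         1.00000000e+00]])}
{'image':
[... 617 characters left out ...]
44136121e-02,
       -7.01357579e+01, -1.65078747e+01]), 'joint_vel': array([ 0.03171654, -0.0859752 ,  0.06493991,  0.05757843,  0.14516037,
       -0.11325422]), 'effort': array([-1.67857575e-03, -5.83274245e+01,  2.93291563e+01,  7.00122669e+00,
        8.80247477e-03, -1.10208596e-04]), 'tool_pos': array([ 302.37811166, -603.06618924,  225.8056025 ]), 'tcp_rot': array([[-8.93951956e-01, -4.48162222e-01, -7.22832721e-04],
       [-4.48162781e-01,  8.93951270e-01,  1.11741261e-03],
       [ 1.45395111e-04,  1.32285991e-03, -9.99999114e-01]]), 'ft_force': array([-0.12177003, -0.31269351, -1.27355141]), 'wrist_torque': array([0.02175287, 0.0062961 , 0.01049619]), 'opening': 87.6324745776769}
```

View pics/side0.png

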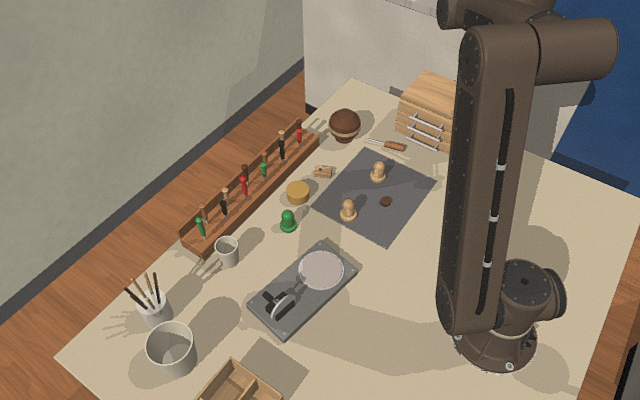

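View pics/top0.png

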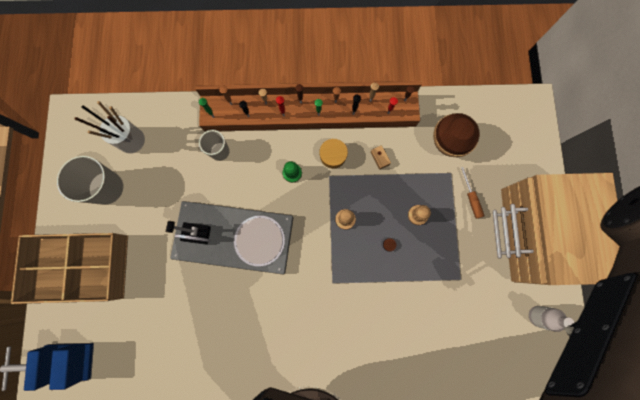

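View pics/wrist0.png

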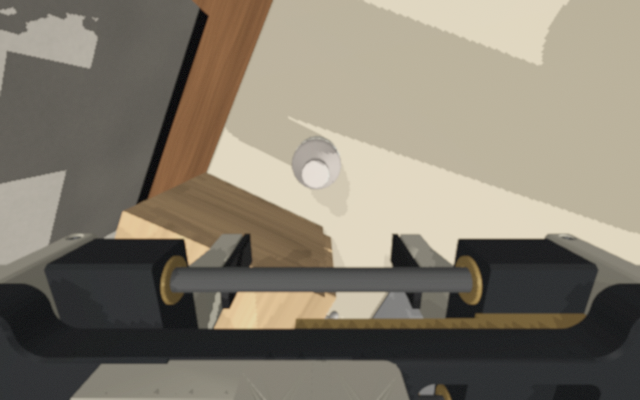

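```bash
python3 - <<'E'
import cv2
a=cv2.imread('pics/top0.png')
cv2.imwrite('pics/tc1.png',cv2.resize(a[190:285,155:305],None,fx=5,fy=5,interpolation=cv2.INTER_CUBIC))
cv2.imwrite('pics/tc2.png',cv2.resize(a[165:290,320:470],None,fx=4.5,fy=4.5,interpolation=cv2.INTER_CUBIC))
a=cv2.imread('pics/side0.png')
cv2.imwrite('pics/sc1.png',cv2.resize(a[235:345,240:365],None,fx=5,fy=5,interpolation=cv2.INTER_CUBIC))
cv2.imwrite('pics/sc2.png',cv2.resize(a[140:250,310:440],None,fx=5,fy=5,interpolation=cv2.INTER_CUBIC))
E
```

```text
(no output)
```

View pics/tc1.png

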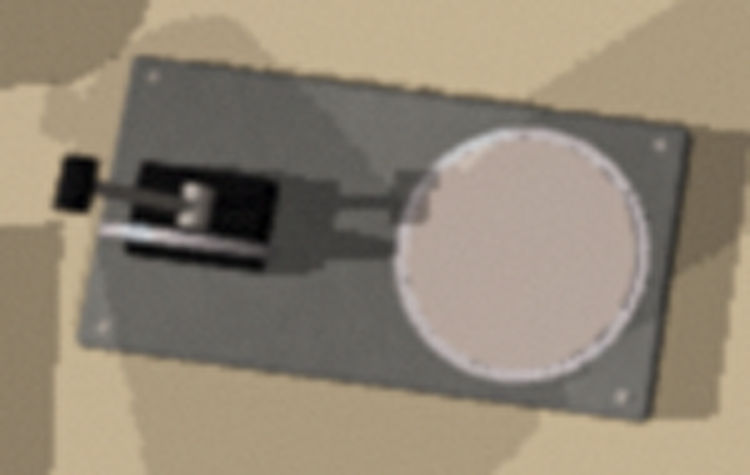

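View pics/tc2.png

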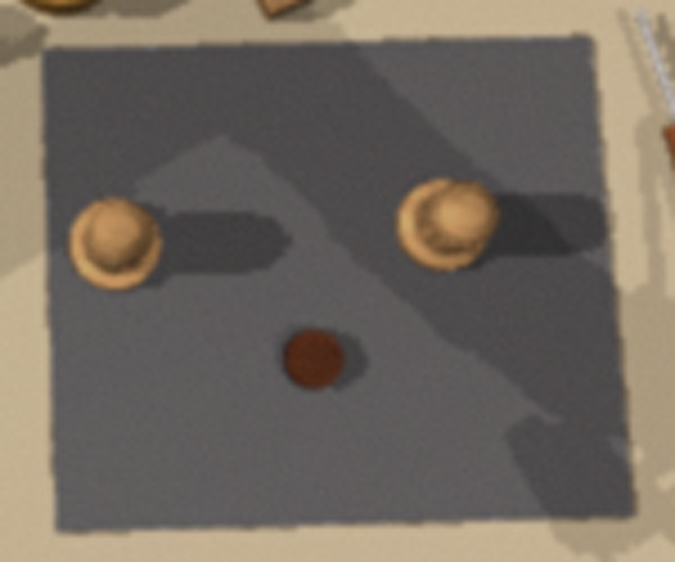

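View pics/sc1.png

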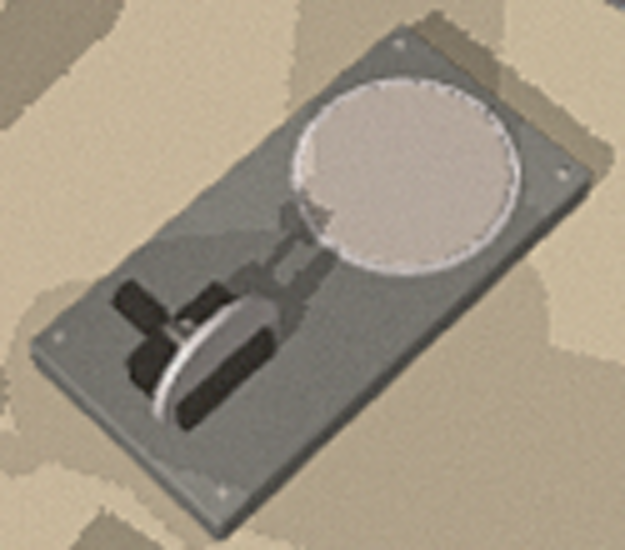

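View pics/sc2.png

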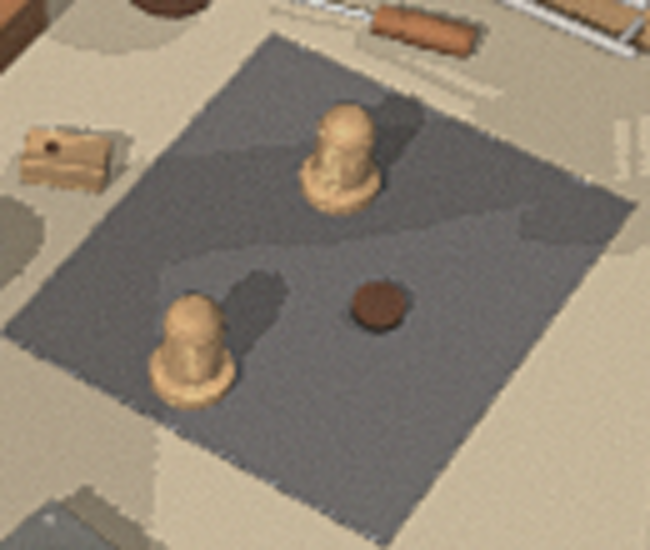

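```bash
cat > m.py <<'E'
from h import *
def px(c,s,o): return (c[0]+.5)/s-.5+o[0],(c[1]+.5)/s-.5+o[1]
T=lambda c,z:ray('top0',*px(c,5,(155,190)),z)
T2=lambda c,z:ray('top0',*px(c,4.5,(320,165)),z)
S=lambda c,z:ray('side0',*px(c,5,(240,235)),z)
S2=lambda c,z:ray('side0',*px(c,5,(310,140)),z)
if __name__=='__main__':
    print('pad',T((522,255),32),S((406,176),32))
    ct=[T(c,28) for c in [(135,58),(690,128),(648,418),(80,345)]]
    cs=[S(c,28) for c in [(33,348),(402,25),(592,180),(220,525)]]
    for c in (ct,cs):
        c=np.array(c); print(c.round(0)[:,:2].tolist(), c.mean(0), [np.linalg.norm(c[i]-c[i-1]).round(0) for i in range(4)])
        d=(c[0]-c[1]+c[3]-c[2])/2; print('ydir',np.degrees(np.arctan2(d[1],d[0])))
    print('figA',T2((115,245),16),S2((193,370),16)) 
    print('figB',T2((444,224),16),S2((341,178),16))
    print('head A',T2((117,236),70),S2((194,315),60))
    print('head B',T2((466,212),70),S2((348,125),60))
    print('disc',T2((314,358),16))
    # knob by triangulation
    def tri(a,b):
        f=[]
        A=[];B=[]
        for fn,(u,v) in ((a[0],a[1]),(b[0],b[1])):
            p0=ray(fn,u,v,0);p1=ray(fn,u,v,100);d=(p1-p0)/np.linalg.norm(p1-p0)
            M=np.eye(3)-np.outer(d,d);A.append(M);B.append(M@p0)
        x=np.linalg.lstsq(np.vstack(A),np.hstack(B),rcond=None)[0]
        print(x,[np.linalg.norm(M@x-c).round(1) for M,c in zip(A,B)])
    tri(('top0',px((76,183),5,(155,190))),('side0',px((141,306),5,(240,235))))
E
python3 m.py
```

```text
pad [496.10535507 123.19410074  32.        ] [495.85684847 125.59737981  32.        ]
[[609.0, 336.0], [563.0, 33.0], [409.0, 57.0], [455.0, 359.0]] [508.85502407 196.11627717  28.        ] [np.float64(156.0), np.float64(307.0), np.float64(156.0), np.float64(306.0)]
ydir 81.34699169508677
[[607.0, 338.0], [562.0, 35.0], [405.0, 62.0], [455.0, 361.0]] [506.96863685 199.25315216  28.        ] [np.float64(154.0), np.float64(306.0), np.float64(160.0), np.float64(303.0)]
ydir 80.99882939073504
figA [ 550.30160127 -111.19015632   16.        ] [ 549.58589946 -109.99197211   16.        ]
figB [ 558.20422614 -313.7465952    16.        ] [ 556.58117292 -312.49460728   16.        ]
head A [ 549.05219681 -108.71937358   70.        ] [ 556.63307216 -118.43303457   60.        ]
head B [ 558.04291061 -312.82649213   70.        ] [ 560.75174278 -321.04465818   60.        ]
disc [ 478.55396618 -229.11061154   16.        ]
[529.06410621 322.9110392  136.84774338] [np.float64(0.0), np.float64(0.0)]
```

```bash
cat > p.py <<'E'
from h import *
import sys
def plan(pos,yaw=None,n=8,s=None):
    s=s or bot.get_state(); R=s['tcp_rot'].copy(); p=s['tool_pos'].copy()
    y0=np.degrees(np.arctan2(R[1,1],R[0,1])); d=0 if yaw is None else (yaw-y0+90)%180-90
    print('pos',p.round(1),'yaw',y0.round(2),'tilt',R[:,2].round(4),'F',s['ft_force'].round(2),'op',round(s['opening'],1),'t',s['t'],'dyaw',round(d,2))
    st=(np.array(pos)-p)/n/1000
    for i in range(n):
        t=R.T@st; print([round(float(x),4) for x in t],round(-d/n,2))
        a=np.radians(d/n); c,q=np.cos(a),np.sin(a); R=np.array([[c,-q,0],[q,c,0],[0,0,1]])@R
if __name__=='__main__':
    a=[float(x) for x in sys.argv[1:]]
    plan(a[:3],a[3] if len(a)>3 and a[3]>-900 else None,int(a[4]) if len(a)>4 else 8)
E
python3 p.py 529 323 215 171.2 16
```

```text
pos [ 302.4 -603.1  225.8] yaw 116.63 tilt [-7.0e-04  1.1e-03 -1.0e+00] F [-0.12 -0.31 -1.27] op 87.6 t 0.15 dyaw 54.57
[-0.0386, 0.0454, 0.0007] -3.41
[-0.0412, 0.043, 0.0007] -3.41
[-0.0437, 0.0405, 0.0007] -3.41
[-0.0461, 0.0378, 0.0007] -3.41
[-0.0482, 0.035, 0.0007] -3.41
[-0.0502, 0.0321, 0.0007] -3.41
[-0.052, 0.029, 0.0007] -3.41
[-0.0537, 0.0259, 0.0007] -3.41
[-0.0551, 0.0226, 0.0007] -3.41
[-0.0564, 0.0193, 0.0007] -3.41
[-0.0574, 0.0159, 0.0007] -3.41
[-0.0583, 0.0125, 0.0007] -3.41
[-0.0589, 0.009, 0.0007] -3.41
[-0.0593, 0.0055, 0.0007] -3.41
[-0.0596, 0.0019, 0.0007] -3.41
[-0.0596, -0.0016, 0.0007] -3.41
```

Emit:
carry_out(
  increments=[
    {"tx": -0.039,"ty": 0.045,"roll": -3.4},
    {"tx": -0.041,"ty": 0.043,"roll": -3.4},
    {"tx": -0.044,"ty": 0.04,"roll": -3.4},
    {"tx": -0.046,"ty": 0.038,"roll": -3.4},
    {"tx": -0.048,"ty": 0.035,"roll": -3.4},
    {"tx": -0.05,"ty": 0.032,"roll": -3.4},
    {"tx": -0.052,"ty": 0.029,"roll": -3.4},
    {"tx": -0.054,"ty": 0.026,"roll": -3.4},
  ],
  gripper=0.06,
)

```text
validation failed for argument at $.in...
```

```bash
python3 p.py 529 323 215 171.2 8
```

```text
pos [ 302.4 -603.1  225.8] yaw 116.63 tilt [-7.0e-04  1.1e-03 -1.0e+00] F [-0.12 -0.31 -1.27] op 87.6 t 0.15 dyaw 54.57
[-0.0772, 0.0908, 0.0015] -6.82
[-0.0874, 0.081, 0.0014] -6.82
[-0.0964, 0.07, 0.0014] -6.82
[-0.1041, 0.0581, 0.0014] -6.82
[-0.1102, 0.0453, 0.0014] -6.82
[-0.1148, 0.0319, 0.0014] -6.82
[-0.1178, 0.018, 0.0014] -6.82
[-0.1191, 0.0039, 0.0013] -6.82
```

Emit:
carry_out(
  increments=[
    {"tx": -0.039,"ty": 0.045,"tz": 0,"roll": -3.4},
    {"tx": -0.041,"ty": 0.043,"tz": 0,"roll": -3.4},
    {"tx": -0.044,"ty": 0.04,"tz": 0,"roll": -3.4},
    {"tx": -0.046,"ty": 0.038,"tz": 0,"roll": -3.4},
    {"tx": -0.048,"ty": 0.035,"tz": 0,"roll": -3.4},
    {"tx": -0.05,"ty": 0.032,"tz": 0,"roll": -3.4},
    {"tx": -0.052,"ty": 0.029,"tz": 0,"roll": -3.4},
    {"tx": -0.054,"ty": 0.026,"tz": 0,"roll": -3.4},
  ],
  gripper=0.06,
)

```text
t: 1.15
tool_pos: [415.1, -129.8, 223.5]
tcp_rot: [[-0.584, -0.812, -0.003], [-0.812, 0.584, 0.004], [-0.002, 0.004, -1.0]]
ft_force: [1.8, -0.0, -0.6]
opening: 60.0
```

```bash
python3 p.py 529 323 215 171.2 8
```

```text
pos [ 415.1 -129.8  223.5] yaw 144.28 tilt [-0.0027  0.0039 -1.    ] F [ 1.77 -0.   -0.55] op 60.0 t 1.15 dyaw 26.92
[-0.0543, 0.0215, 0.0012] -3.36
[-0.0554, 0.0183, 0.0012] -3.36
[-0.0564, 0.015, 0.0012] -3.36
[-0.0572, 0.0116, 0.0012] -3.36
[-0.0578, 0.0083, 0.0012] -3.36
[-0.0582, 0.0049, 0.0012] -3.36
[-0.0583, 0.0014, 0.0012] -3.36
[-0.0583, -0.002, 0.0011] -3.36
```

Emit:
carry_out(
  increments=[
    {"tx": -0.054,"ty": 0.0215,"tz": 0.001,"roll": -3.4},
    {"tx": -0.055,"ty": 0.018,"tz": 0.001,"roll": -3.4},
    {"tx": -0.056,"ty": 0.015,"tz": 0.001,"roll": -3.4},
    {"tx": -0.057,"ty": 0.0115,"tz": 0.001,"roll": -3.4},
    {"tx": -0.058,"ty": 0.008,"tz": 0.001,"roll": -3.4},
    {"tx": -0.058,"ty": 0.005,"tz": 0.001,"roll": -3.4},
    {"tx": -0.058,"ty": 0.0015,"tz": 0.001,"roll": -3.4},
    {"tx": -0.058,"ty": -0.002,"tz": 0.001,"roll": -3.3},
  ],
)

```text
t: 2.15
tool_pos: [523.7, 338.6, 218.7]
tcp_rot: [[-0.131, -0.991, 0.001], [-0.991, 0.131, 0.005], [-0.006, -0.0, -1.0]]
ft_force: [0.9, 0.1, 0.6]
opening: 60.2
```

```bash
python3 - <<'E'
from h import *
grab('wrist','w1.png'); print(bot.get_state()['t'])
a=grab('side','s1.png')['image'][:,:,::-1]
cv2.imwrite('pics/s1c.png',cv2.resize(a[200:345,220:365],None,fx=4,fy=4))
E
python3 p.py 529 323 118 171.2 8
```

```text
2.2
pos [524.2 341.3 217. ] yaw 172.64 tilt [ 2.0e-04  4.7e-03 -1.0e+00] F [-0.28 -0.59 -0.73] op 59.8 t 2.25 dyaw -1.44
[0.0023, -0.0009, 0.0124] 0.18
[0.0023, -0.0009, 0.0124] 0.18
[0.0022, -0.0009, 0.0124] 0.18
[0.0022, -0.0009, 0.0124] 0.18
[0.0022, -0.0009, 0.0124] 0.18
[0.0022, -0.0009, 0.0124] 0.18
[0.0022, -0.0009, 0.0124] 0.18
[0.0022, -0.0009, 0.0124] 0.18
```

View pics/w1.png

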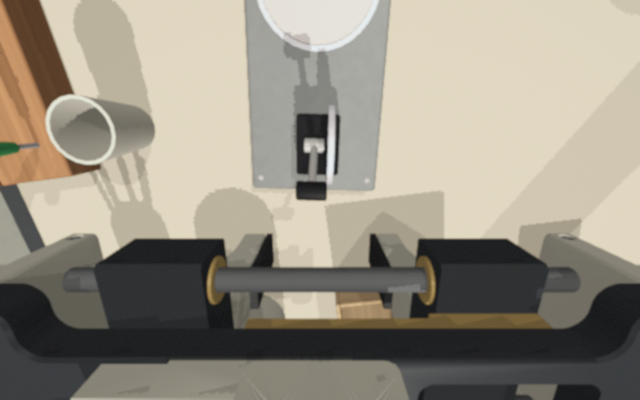

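View pics/s1c.png

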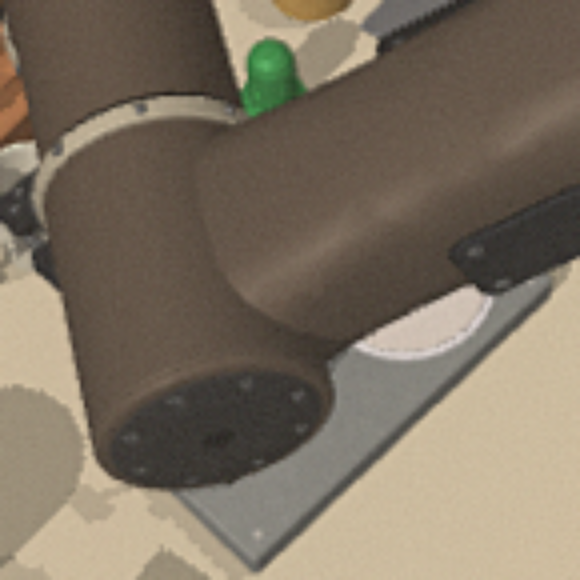

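```bash
python3 - <<'E'
from h import *
for z in (130,137): print(z,ray('w1',311,190,z))
print(proj('w1',(529,323,137)))
print([ray('w1',u,v,28).round(1) for u,v in ((253,187),(375,190))], 'exp', [ (np.array([496,124.4])+230*np.array([.153,.988])+s*80*np.array([.988,-.153])).round(1) for s in (1,-1)])
a=cv2.imread('pics/w1.png'); cv2.imwrite('pics/w1c.png',cv2.resize(a[90:210,235:395],None,fx=4.5,fy=4.5,interpolation=cv2.INTER_CUBIC))
E
```

```text
130 [531.59865976 324.25693681 130.        ]
137 [531.09279308 322.43801261 137.        ]
[313.40139983 190.30789408]
[array([613.1, 337. ,  28. ]), array([456.3, 361.6,  28. ])] exp [array([610.2, 339.4]), array([452.2, 363.9])]
```

View pics/w1c.png

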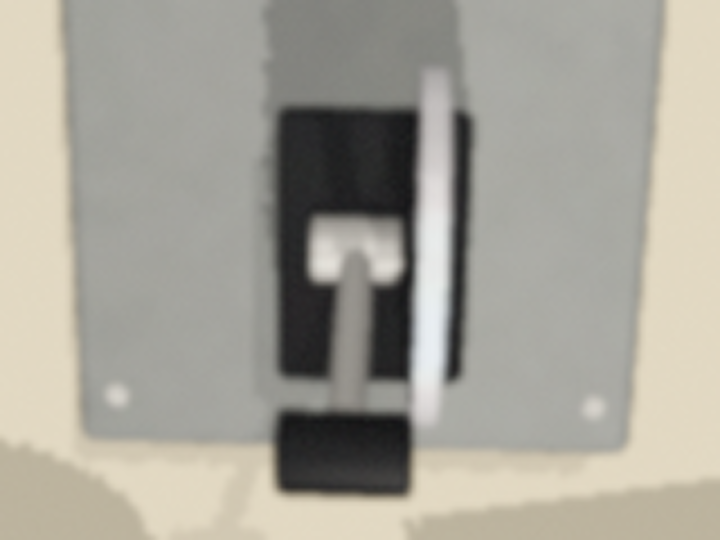

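Emit:
carry_out(
  increments=[
    {"tx": 0.006,"ty": -0.003,"tz": 0,"roll": 0.5},
    {"tx": 0.006,"ty": -0.002,"tz": 0.01,"roll": 0.5},
    {"tx": 0.005,"ty": -0.002,"tz": 0.01,"roll": 0.4},
    {"tx": 0,"ty": 0,"tz": 0.02,"roll": 0},
    {"tx": 0,"ty": 0,"tz": 0.02,"roll": 0},
    {"tx": 0,"ty": 0,"tz": 0.02,"roll": 0},
    {"tx": 0,"ty": 0,"tz": 0.015,"roll": 0},
    {"tx": 0,"ty": 0,"tz": 0.004,"roll": 0},
  ],
)

```text
t: 3.25
tool_pos: [528.3, 315.2, 113.1]
tcp_rot: [[-0.162, -0.987, -0.001], [-0.987, 0.162, 0.005], [-0.004, 0.001, -1.0]]
ft_force: [0.1, 1.1, 1.3]
opening: 59.5
```

```bash
python3 - <<'E'
from h import *
a=grab('wrist','w2.png')['image'][:,:,::-1]
cv2.imwrite('pics/w2c.png',cv2.resize(a[150:350,200:440],None,fx=3,fy=3))
E
python3 p.py 530 322.5 117 171.2 3
```

```text
pos [528.3 315.3 113.1] yaw 170.66 tilt [-6.0e-04  4.6e-03 -1.0e+00] F [-0.33 -0.24 -0.45] op 59.7 t 3.3 dyaw 0.54
[-0.0025, -0.0002, -0.0013] -0.18
[-0.0025, -0.0002, -0.0013] -0.18
[-0.0025, -0.0002, -0.0013] -0.18
```

View pics/w2c.png

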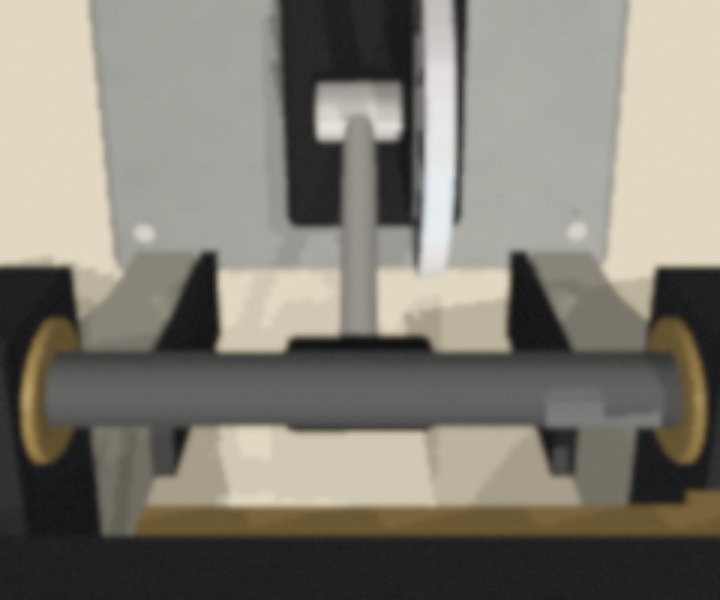

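Emit:
carry_out(
  increments=[
    {"tx": -0.003,"ty": 0,"tz": -0.001,"roll": 0},
    {"tx": -0.003,"ty": 0,"tz": -0.001,"roll": 0},
    {"tx": -0.002,"ty": 0,"tz": 0,"roll": 0},
    {"tx": 0,"ty": 0,"tz": 0,"roll": 0},
    {"tx": 0,"ty": 0,"tz": 0,"roll": 0},
    {"tx": 0,"ty": 0,"tz": 0,"roll": 0},
    {"tx": 0,"ty": 0,"tz": 0,"roll": 0},
    {"tx": 0,"ty": 0,"tz": 0,"roll": 0},
  ],
  gripper=0.02,
)

```text
t: 4.3
tool_pos: [530.9, 324.7, 117.5]
tcp_rot: [[-0.162, -0.987, 0.002], [-0.987, 0.162, 0.007], [-0.007, -0.001, -1.0]]
ft_force: [0.1, 0.6, -0.2]
opening: 27.7
```

```bash
python3 - <<'E'
from h import *
a=grab('wrist','w3.png')['image'][:,:,::-1]
cv2.imwrite('pics/w3c.png',cv2.resize(a[150:350,200:440],None,fx=3,fy=3))
E
python3 p.py 523.5 291.5 121 171.2 6
```

```text
pos [530.9 324.7 117.5] yaw 170.69 tilt [ 0.0023  0.0071 -1.    ] F [ 0.03 -0.55 -0.84] op 27.6 t 4.35 dyaw 0.51
[0.0057, 0.0003, -0.0006] -0.08
[0.0057, 0.0003, -0.0006] -0.08
[0.0057, 0.0003, -0.0006] -0.08
[0.0057, 0.0003, -0.0006] -0.08
[0.0057, 0.0003, -0.0006] -0.08
[0.0057, 0.0004, -0.0006] -0.08
```

View pics/w3c.png

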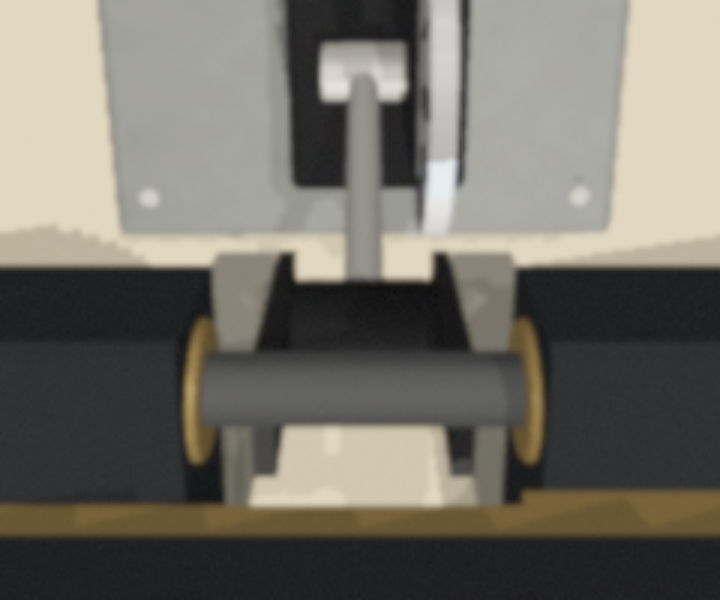

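Emit:
carry_out(
  increments=[
    {"tx": 0.006,"ty": 0,"tz": -0.0018,"roll": 0},
    {"tx": 0.006,"ty": 0,"tz": -0.0014,"roll": 0},
    {"tx": 0.006,"ty": 0,"tz": -0.001,"roll": 0},
    {"tx": 0.006,"ty": 0,"tz": -0.0005,"roll": 0},
    {"tx": 0.005,"ty": 0,"tz": 0,"roll": 0},
    {"tx": 0.002,"ty": 0,"tz": 0,"roll": 0},
    {"tx": 0,"ty": 0,"tz": 0,"roll": 0},
    {"tx": 0,"ty": 0,"tz": 0,"roll": 0},
  ],
)

```text
t: 5.35
tool_pos: [526.3, 295.3, 123.8]
tcp_rot: [[-0.161, -0.987, 0.006], [-0.987, 0.161, 0.014], [-0.015, -0.004, -1.0]]
ft_force: [-1.2, 4.2, -0.6]
opening: 27.5
```

```bash
python3 - <<'E'
from h import *
a=grab('wrist','w4.png')['image'][:,:,::-1]
cv2.imwrite('pics/w4c.png',cv2.resize(a[100:350,200:440],None,fx=2.4,fy=2.4))
a=grab('top','t4.png')['image'][:,:,::-1]
cv2.imwrite('pics/t4c.png',cv2.resize(a[170:300,130:310],None,fx=4,fy=4))
E
python3 p.py 523.5 291.5 121 171.2 6
```

```text
pos [526.3 295.3 123.8] yaw 170.72 tilt [ 0.0059  0.0138 -0.9999] F [-0.39  4.35  0.03] op 27.5 t 5.45 dyaw 0.48
[0.0007, 0.0004, 0.0005] -0.08
[0.0007, 0.0004, 0.0005] -0.08
[0.0007, 0.0004, 0.0005] -0.08
[0.0007, 0.0004, 0.0005] -0.08
[0.0007, 0.0004, 0.0005] -0.08
[0.0007, 0.0004, 0.0005] -0.08
```

View pics/w4c.png

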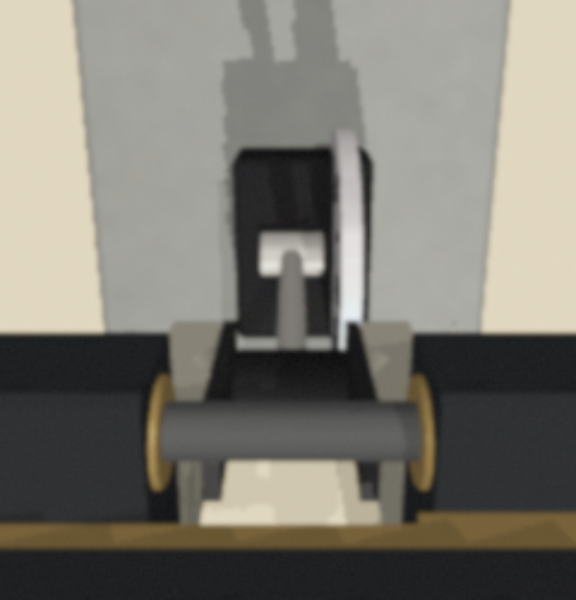

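View pics/t4c.png

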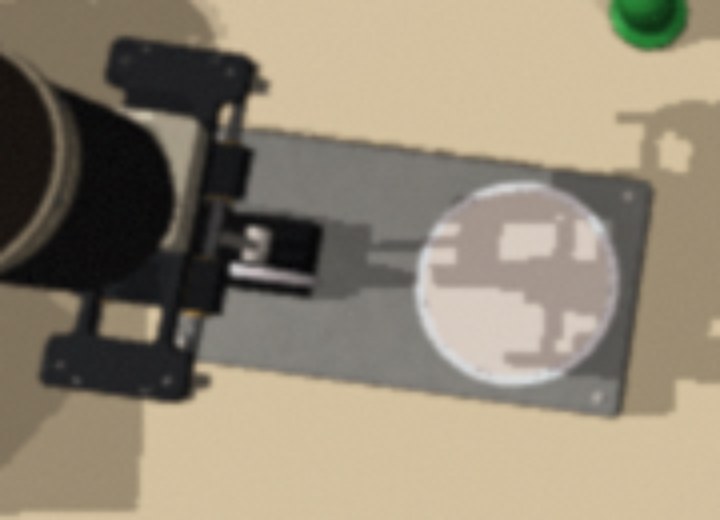

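Emit:
carry_out(
  increments=[
    {"tx": 0.003,"ty": 0,"tz": 0,"roll": 0},
    {"tx": 0.003,"ty": 0,"tz": 0,"roll": 0},
    {"tx": 0.001,"ty": 0,"tz": 0,"roll": 0},
    {"tx": 0,"ty": 0,"tz": 0,"roll": 0},
    {"tx": 0,"ty": 0,"tz": 0,"roll": 0},
    {"tx": 0,"ty": 0,"tz": 0,"roll": 0},
    {"tx": 0,"ty": 0,"tz": 0,"roll": 0},
    {"tx": 0,"ty": 0,"tz": 0,"roll": 0},
  ],
)

```text
t: 6.45
tool_pos: [525.2, 288.7, 123.9]
tcp_rot: [[-0.161, -0.987, 0.006], [-0.987, 0.161, 0.014], [-0.015, -0.004, -1.0]]
ft_force: [-0.5, 4.0, 0.5]
opening: 28.0
```

```bash
python3 - <<'E'
from h import *
a=grab('wrist','w5.png')['image'][:,:,::-1]
cv2.imwrite('pics/w5c.png',cv2.resize(a[100:350,200:440],None,fx=2.4,fy=2.4))
a=grab('side','s5.png')['image'][:,:,::-1]
cv2.imwrite('pics/s5c.png',cv2.resize(a[200:345,220:365],None,fx=4,fy=4))
E
python3 p.py 523.5 291.5 121 171.2 6
```

```text
pos [525.2 288.7 123.8] yaw 170.75 tilt [ 0.0061  0.014  -0.9999] F [-0.76  4.91  0.56] op 27.7 t 6.55 dyaw 0.45
[-0.0004, 0.0004, 0.0005] -0.07
[-0.0004, 0.0004, 0.0005] -0.07
[-0.0004, 0.0004, 0.0005] -0.07
[-0.0004, 0.0004, 0.0005] -0.07
[-0.0004, 0.0004, 0.0005] -0.07
[-0.0004, 0.0004, 0.0005] -0.07
```

View pics/w5c.png

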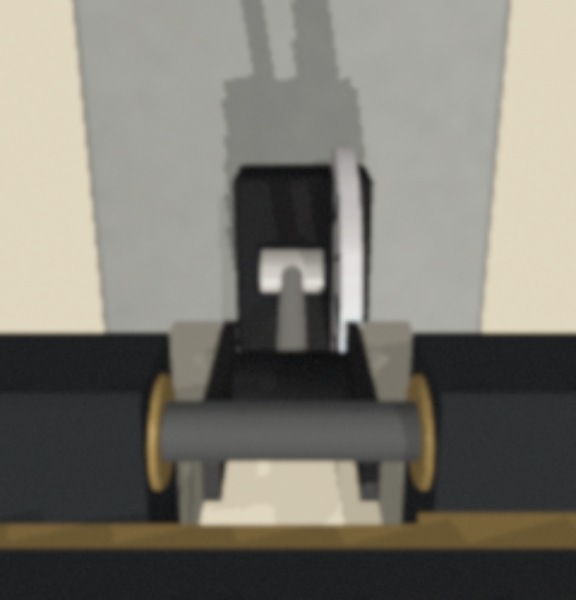

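View pics/s5c.png

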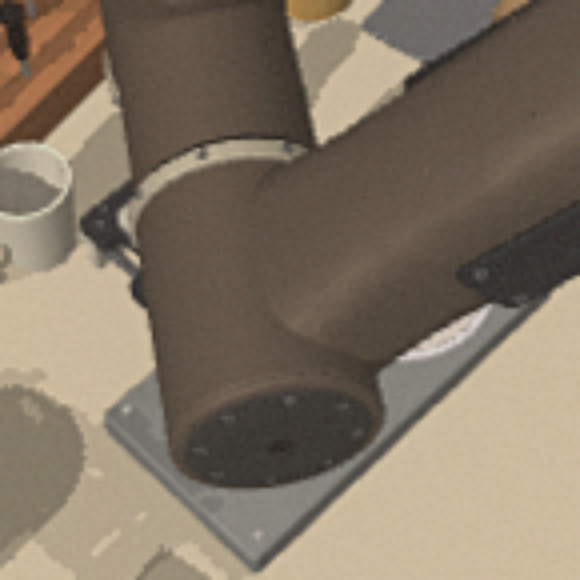

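Emit:
carry_out(
  increments=[
    {"tx": 0,"ty": 0,"tz": 0,"roll": 0},
    {"tx": 0,"ty": 0,"tz": 0,"roll": 0},
    {"tx": 0,"ty": 0,"tz": 0,"roll": 0},
    {"tx": 0,"ty": 0,"tz": -0.03,"roll": 0},
    {"tx": 0,"ty": 0,"tz": -0.03,"roll": 0},
    {"tx": 0.02,"ty": 0,"tz": -0.03,"roll": 0},
    {"tx": 0.062,"ty": 0,"tz": -0.01,"roll": 0},
    {"tx": 0.062,"ty": 0,"tz": 0,"roll": 0},
  ],
  gripper=0.06,
)

```text
t: 7.55
tool_pos: [500.4, 140.9, 223.5]
tcp_rot: [[-0.158, -0.988, 0.001], [-0.987, 0.158, 0.004], [-0.004, -0.0, -1.0]]
ft_force: [0.9, -1.2, 0.3]
opening: 59.6
```

```bash
python3 - <<'E'
from h import *
a=grab('side','s6.png')['image'][:,:,::-1]
cv2.imwrite('pics/s6c.png',cv2.resize(a[200:345,220:365],None,fx=4,fy=4))
a=grab('top','t6.png')['image'][:,:,::-1]
cv2.imwrite('pics/t6c.png',cv2.resize(a[190:285,155:305],None,fx=5,fy=5,interpolation=cv2.INTER_CUBIC))
E
python3 p.py 550 -111 180 90 8
```

```text
pos [498.9 137.8 223.3] yaw 170.69 tilt [-6.0e-04  3.5e-03 -1.0e+00] F [0.76 0.88 0.39] op 60.2 t 7.65 dyaw -80.69
[0.0297, -0.0113, 0.0053] 10.09
[0.0272, -0.0164, 0.0053] 10.09
[0.0239, -0.0209, 0.0053] 10.09
[0.0199, -0.0247, 0.0053] 10.09
[0.0153, -0.0278, 0.0053] 10.09
[0.0102, -0.0301, 0.0054] 10.09
[0.0048, -0.0314, 0.0054] 10.09
[-0.0008, -0.0317, 0.0054] 10.09
```

View pics/s6c.png

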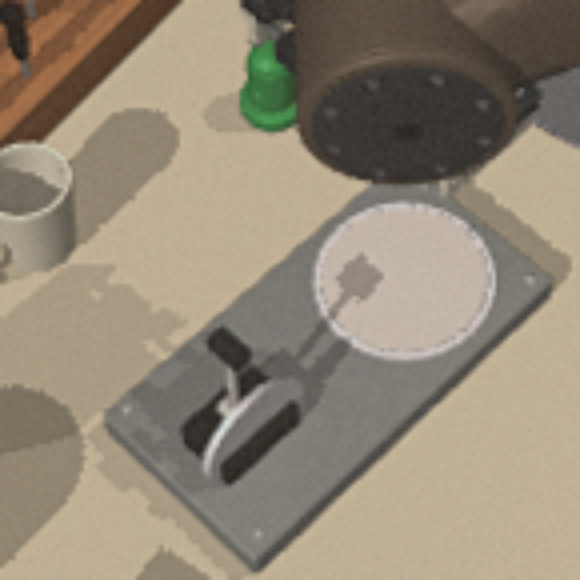

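View pics/t6c.png

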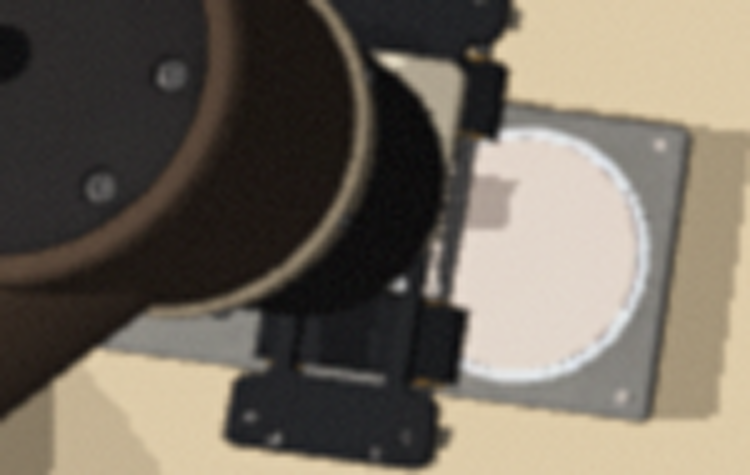

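```bash
python3 - <<'E'
from h import *
a=cv2.imread('pics/s6.png')
cv2.imwrite('pics/s6d.png',cv2.resize(a[270:330,260:305],None,fx=9,fy=9,interpolation=cv2.INTER_CUBIC))
y=np.array([.153,.988,0]);
for pv in ([522,292.4,52],[523.5,291.5,52],[521.7,294,52]):
  for q in (.8,.9,1.0):
    print(pv,q,proj('s6',pv+88*(np.sin(.9-q)*y+np.cos(.9-q)*np.array([0,0,1]))), proj('s6',pv))
E
```

```text
[522, 292.4, 52] 0.8 [274.5712894  290.35389485] [279.0859201  303.70540892]
[522, 292.4, 52] 0.9 [276.98030233 288.14549541] [279.0859201  303.70540892]
[522, 292.4, 52] 1.0 [279.39677789 286.11354881] [279.0859201  303.70540892]
[523.5, 291.5, 52] 0.8 [274.33527607 289.81840551] [278.85897889 303.18824734]
[523.5, 291.5, 52] 0.9 [276.74310474 287.61318003] [278.85897889 303.18824734]
[523.5, 291.5, 52] 1.0 [279.15852104 285.584531  ] [278.85897889 303.18824734]
[521.7, 294, 52] 0.8 [274.28664641 290.85261329] [278.81924177 304.18701866]
[521.7, 294, 52] 0.9 [276.69816417 288.64125617] [278.81924177 304.18701866]
[521.7, 294, 52] 1.0 [279.11728179 286.60623641] [278.81924177 304.18701866]
```

View pics/s6d.png

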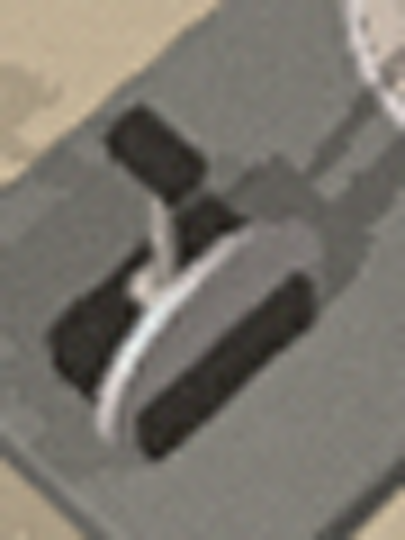

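```bash
python3 p.py 530 345 200 171.2 5
```

```text
pos [498.9 137.8 223.3] yaw 170.69 tilt [-6.0e-04  3.5e-03 -1.0e+00] F [0.76 0.88 0.39] op 60.2 t 7.65 dyaw 0.51
[-0.0419, 0.0006, 0.0048] -0.1
[-0.0419, 0.0005, 0.0048] -0.1
[-0.0419, 0.0004, 0.0048] -0.1
[-0.0419, 0.0003, 0.0048] -0.1
[-0.0419, 0.0003, 0.0048] -0.1
```

Emit:
carry_out(
  increments=[
    {"tx": -0.042,"ty": 0,"tz": 0,"roll": 0},
    {"tx": -0.042,"ty": 0,"tz": 0,"roll": 0},
    {"tx": -0.042,"ty": 0,"tz": 0,"roll": 0},
    {"tx": -0.042,"ty": 0,"tz": 0.005,"roll": 0},
    {"tx": -0.036,"ty": 0,"tz": 0.005,"roll": 0},
    {"tx": 0,"ty": 0,"tz": 0.005,"roll": 0},
    {"tx": 0,"ty": 0,"tz": 0,"roll": 0},
    {"tx": 0,"ty": 0,"tz": 0,"roll": 0},
  ],
)

```text
t: 8.65
tool_pos: [532.8, 340.7, 208.6]
tcp_rot: [[-0.167, -0.986, -0.001], [-0.986, 0.167, 0.0], [-0.0, 0.001, -1.0]]
ft_force: [0.1, -0.8, -0.3]
opening: 60.1
```

```bash
python3 - <<'E'
from h import *
a=grab('wrist','w7.png')['image'][:,:,::-1]
cv2.imwrite('pics/w7c.png',cv2.resize(a[60:240,230:410],None,fx=3.3,fy=3.3,interpolation=cv2.INTER_CUBIC))
s=bot.get_state();print(s['tool_pos'],s['t'])
E
```

```text
[532.76093581 340.59645898 208.68946862] 8.7
```

View pics/w7c.png

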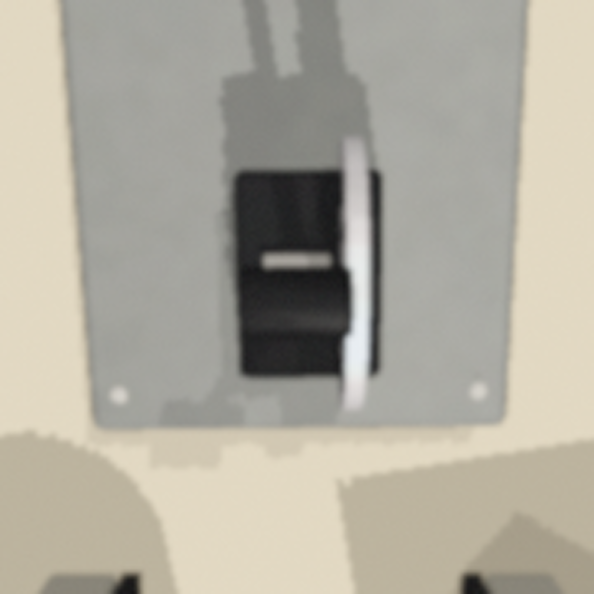

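```bash
python3 - <<'E'
from h import *
f=lambda c:((c[0]+.5)/3.3-.5+230,(c[1]+.5)/3.3-.5+60)
Y=np.array([.153,.988]);X=np.array([.988,-.153]); P=np.array([523.5,291.5])
for n,c,z in (('knob',(296,301),140),('edgeL',(97,428),28),('edgeR',(505,422),28),('discfar',(355,138),52),('discnear',(355,410),52),('hubfar',(297,253),60)):
    w=ray('w7',*f(c),z); d=w[:2]-P; print(n,w.round(1),'x',(d@X).round(1),'y',(d@Y).round(1))
d=np.load('pics/w7.npz');T=d['T'];print(-T[:3,:3].T@T[:3,3])
E
```

```text
knob [525.8 289.4 140. ] x 2.6 y -1.7
edgeL [611.9 337.   28. ] x 80.4 y 58.4
edgeR [457.5 360.7  28. ] x -75.8 y 58.3
discfar [500.2 250.9  52. ] x -16.8 y -43.7
discnear [513.8 340.6  52. ] x -17.1 y 47.0
hubfar [524.8 283.2  60. ] x 2.6 y -8.0
[520.31960785 263.61228293 366.49268492]
```

```bash
python3 p.py 525.3 289 180 170.9 3
```

```text
pos [532.8 340.6 208.7] yaw 170.36 tilt [-1.1e-03  5.0e-04 -1.0e+00] F [-0.76 -1.23 -0.84] op 60.1 t 8.7 dyaw 0.54
[0.0174, -0.0004, 0.0096] -0.18
[0.0174, -0.0004, 0.0096] -0.18
[0.0174, -0.0003, 0.0096] -0.18
```

Emit:
carry_out(
  increments=[
    {"tx": 0.0175,"ty": 0,"tz": 0,"roll": -0.2},
    {"tx": 0.0175,"ty": 0,"tz": 0,"roll": -0.2},
    {"tx": 0.016,"ty": 0,"tz": 0.02,"roll": -0.2},
    {"tx": 0,"ty": 0,"tz": 0.025,"roll": 0},
    {"tx": 0,"ty": 0,"tz": 0.02,"roll": 0},
    {"tx": 0,"ty": 0,"tz": 0.015,"roll": 0},
    {"tx": 0,"ty": 0,"tz": 0,"roll": 0},
    {"tx": 0,"ty": 0,"tz": 0,"roll": 0},
  ],
)

```text
t: 9.7
tool_pos: [524.4, 281.3, 131.4]
tcp_rot: [[-0.16, -0.987, 0.004], [-0.987, 0.16, 0.005], [-0.006, -0.003, -1.0]]
ft_force: [0.1, 0.9, 0.5]
opening: 60.0
```

Emit:
carry_out(
  increments=[
    {"tx": 0,"ty": 0,"tz": 0,"roll": 0},
    {"tx": 0,"ty": 0,"tz": 0,"roll": 0},
    {"tx": 0,"ty": 0,"tz": 0,"roll": 0},
    {"tx": 0,"ty": 0,"tz": 0,"roll": 0},
    {"tx": 0,"ty": 0,"tz": 0,"roll": 0},
    {"tx": 0,"ty": 0,"tz": 0,"roll": 0},
    {"tx": 0,"ty": 0,"tz": 0,"roll": 0},
    {"tx": 0,"ty": 0,"tz": 0,"roll": 0},
  ],
  gripper=0.02,
)

```text
t: 10.7
tool_pos: [524.1, 282.2, 133.2]
tcp_rot: [[-0.16, -0.987, 0.005], [-0.987, 0.16, 0.007], [-0.007, -0.003, -1.0]]
ft_force: [-0.9, -0.2, 0.9]
opening: 27.6
```

Emit:
carry_out(
  increments=[
    {"tx": -0.001,"ty": 0,"tz": 0,"roll": 0},
    {"tx": -0.001,"ty": 0,"tz": 0,"roll": 0},
    {"tx": 0,"ty": 0,"tz": 0,"roll": 0},
    {"tx": 0,"ty": 0,"tz": 0,"roll": 0},
    {"tx": 0,"ty": 0,"tz": 0,"roll": 0},
    {"tx": 0,"ty": 0,"tz": 0,"roll": 0},
    {"tx": 0,"ty": 0,"tz": 0,"roll": 0},
    {"tx": 0,"ty": 0,"tz": 0,"roll": 0},
  ],
)

```text
t: 11.7
tool_pos: [524.4, 283.5, 133.3]
tcp_rot: [[-0.16, -0.987, 0.004], [-0.987, 0.16, 0.005], [-0.006, -0.003, -1.0]]
ft_force: [-0.9, -0.9, 1.2]
opening: 27.7
```

Emit:
carry_out(
  increments=[
    {"tx": 0,"ty": 0,"tz": 0,"roll": 0},
    {"tx": 0,"ty": 0,"tz": 0,"roll": 0},
    {"tx": 0,"ty": 0,"tz": 0,"roll": 0},
    {"tx": 0,"ty": 0,"tz": -0.03,"roll": 0},
    {"tx": 0,"ty": 0,"tz": -0.03,"roll": 0},
    {"tx": 0.02,"ty": 0,"tz": -0.02,"roll": 0},
    {"tx": 0.062,"ty": 0,"tz": 0,"roll": 0},
    {"tx": 0.062,"ty": 0,"tz": 0,"roll": 0},
  ],
  gripper=0.07,
)

```text
t: 12.7
tool_pos: [501.8, 142.0, 213.8]
tcp_rot: [[-0.155, -0.988, 0.005], [-0.988, 0.155, 0.006], [-0.007, -0.004, -1.0]]
ft_force: [0.4, -0.5, -0.9]
opening: 70.0
```

```bash
python3 - <<'E'
from h import *
print(ray('top0',460,170,5),ray('top0',478,215,10))
E
python3 p.py 550 -110.5 170 145 5
```

```text
[ 684.16296994 -445.07046541    5.        ] [ 553.10779135 -481.4878908    10.        ]
pos [501.8 142.  213.8] yaw 171.08 tilt [ 0.0053  0.0061 -1.    ] F [ 0.45 -0.46 -0.85] op 70.0 t 12.7 dyaw -26.08
[0.0485, -0.0173, 0.0085] 5.22
[0.0467, -0.0216, 0.0085] 5.22
[0.0445, -0.0258, 0.0086] 5.22
[0.042, -0.0297, 0.0086] 5.22
[0.0391, -0.0334, 0.0086] 5.22
```

Emit:
carry_out(
  increments=[
    {"tx": 0.0485,"ty": -0.0175,"tz": 0.005,"roll": 5.2},
    {"tx": 0.0465,"ty": -0.0215,"tz": 0.005,"roll": 5.2},
    {"tx": 0.0445,"ty": -0.026,"tz": 0.005,"roll": 5.2},
    {"tx": 0.042,"ty": -0.03,"tz": 0.01,"roll": 5.2},
    {"tx": 0.025,"ty": -0.025,"tz": 0.01,"roll": 5.2},
    {"tx": 0.005,"ty": -0.005,"tz": 0.005,"roll": 0},
    {"tx": 0,"ty": 0,"tz": 0,"roll": 0},
    {"tx": 0,"ty": 0,"tz": 0,"roll": 0},
  ],
)

```text
t: 13.7
tool_pos: [551.2, -110.7, 173.6]
tcp_rot: [[-0.584, -0.812, 0.011], [-0.812, 0.584, 0.009], [-0.014, -0.004, -1.0]]
ft_force: [0.1, -0.6, 0.1]
opening: 70.2
```

```bash
python3 - <<'E'
from h import *
grab('wrist','w8.png')
a=grab('side','s8.png')['image'][:,:,::-1]
cv2.imwrite('pics/s8c.png',cv2.resize(a[260:340,240:320],None,fx=7,fy=7,interpolation=cv2.INTER_CUBIC))
a=grab('top','t8.png')['image'][:,:,::-1]
cv2.imwrite('pics/t8c.png',cv2.resize(a[190:285,155:305],None,fx=5,fy=5,interpolation=cv2.INTER_CUBIC))
E
python3 p.py 550 -110.5 100 145 2
```

```text
pos [ 551.3 -110.5  173.7] yaw 144.26 tilt [ 0.0115  0.0087 -0.9999] F [0.13 0.85 0.14] op 70.4 t 13.85 dyaw 0.74
[0.0009, 0.0007, 0.0369] -0.37
[0.0009, 0.0007, 0.0369] -0.37
```

View pics/w8.png

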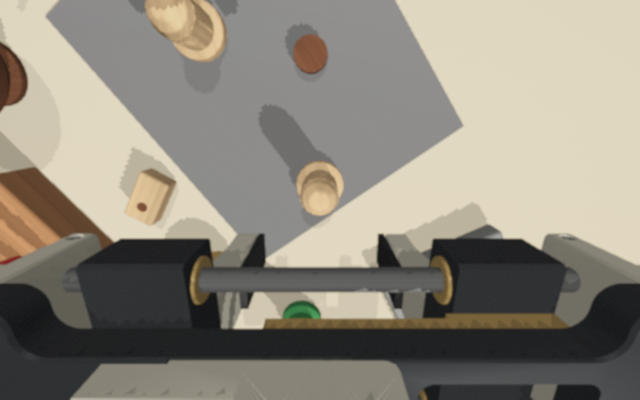

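View pics/s8c.png

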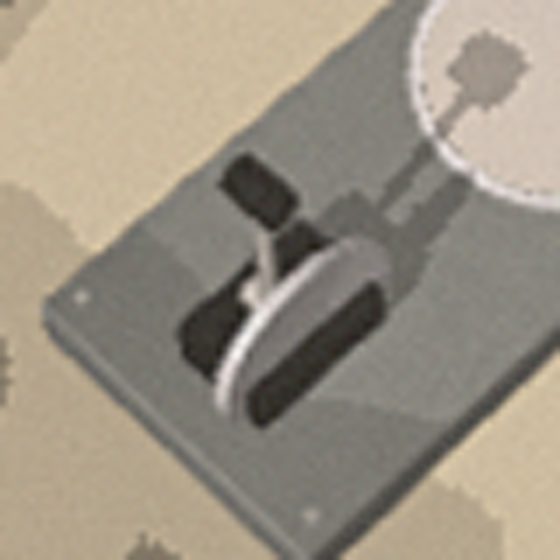

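View pics/t8c.png

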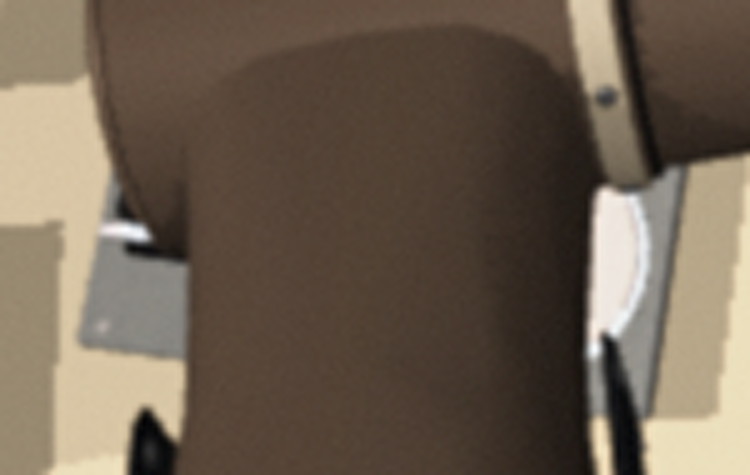

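```bash
python3 - <<'E'
from h import *
print(ray('w8',320.5,184,16),proj('w8',(550,-110.5,16)), ray('w8',319.5,200,65))
E
```

```text
[ 551.98502536 -111.95853121   16.        ] [322.60165409 184.02261616] [ 555.045423   -108.97763493   65.        ]
```

Emit:
carry_out(
  increments=[
    {"tx": 0,"ty": 0,"tz": 0.02,"roll": -0.3},
    {"tx": 0,"ty": 0,"tz": 0.025,"roll": -0.3},
    {"tx": 0,"ty": 0,"tz": 0.025,"roll": 0},
    {"tx": 0,"ty": 0,"tz": 0.025,"roll": 0},
    {"tx": 0,"ty": 0,"tz": 0.025,"roll": 0},
    {"tx": 0,"ty": 0,"tz": 0.015,"roll": 0},
    {"tx": 0,"ty": 0,"tz": 0.005,"roll": 0},
    {"tx": 0,"ty": 0,"tz": 0,"roll": 0},
  ],
)

```text
t: 14.85
tool_pos: [556.9, -103.9, 34.3]
tcp_rot: [[-0.567, -0.824, 0.02], [-0.824, 0.567, 0.009], [-0.019, -0.011, -1.0]]
ft_force: [0.2, -0.9, 1.5]
opening: 69.9
```

```bash
python3 p.py 551 -111 26 145 2
```

```text
pos [ 556.9 -103.9   34.3] yaw 145.46 tilt [ 0.0204  0.0094 -0.9997] F [ 0.2  -0.92  1.5 ] op 69.9 t 14.85 dyaw -0.46
[0.0047, 0.0005, 0.0041] 0.23
[0.0047, 0.0004, 0.0041] 0.23
```

Emit:
carry_out(
  increments=[
    {"tx": 0.005,"ty": 0,"tz": 0.004,"roll": 0.3},
    {"tx": 0.004,"ty": 0.001,"tz": 0.004,"roll": 0.2},
    {"tx": 0,"ty": 0,"tz": 0,"roll": 0},
    {"tx": 0,"ty": 0,"tz": 0,"roll": 0},
    {"tx": 0,"ty": 0,"tz": 0,"roll": 0},
    {"tx": 0,"ty": 0,"tz": 0,"roll": 0},
    {"tx": 0,"ty": 0,"tz": 0,"roll": 0},
    {"tx": 0,"ty": 0,"tz": 0,"roll": 0},
  ],
)

```text
t: 15.85
tool_pos: [552.2, -111.1, 27.9]
tcp_rot: [[-0.574, -0.818, 0.024], [-0.818, 0.574, 0.01], [-0.022, -0.014, -1.0]]
ft_force: [1.4, 0.5, 0.5]
opening: 69.6
```

```bash
python3 p.py 551 -111 26 145 2;python3 - <<'E'
from h import *
grab('wrist','w9.png')
E
```

```text
pos [ 552.2 -111.1   27.9] yaw 144.93 tilt [ 0.0244  0.0097 -0.9997] F [1.42 0.47 0.47] op 69.6 t 15.85 dyaw 0.07
[0.0003, 0.0005, 0.001] -0.03
[0.0003, 0.0005, 0.001] -0.03
```

View pics/w9.png

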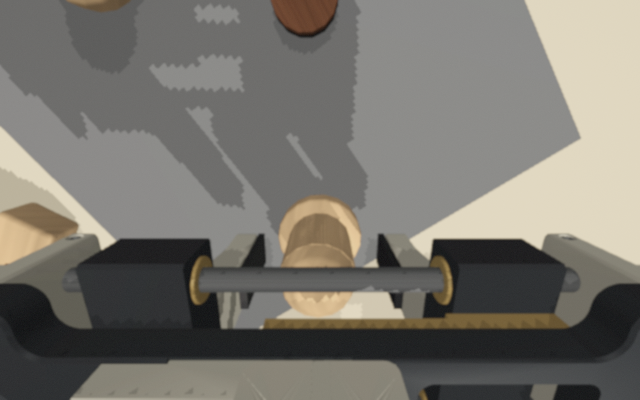

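Emit:
carry_out(
  increments=[
    {"tx": 0,"ty": 0,"tz": 0.001,"roll": 0},
    {"tx": 0,"ty": 0,"tz": 0,"roll": 0},
    {"tx": 0,"ty": 0,"tz": 0,"roll": 0},
    {"tx": 0,"ty": 0,"tz": 0,"roll": 0},
    {"tx": 0,"ty": 0,"tz": 0,"roll": 0},
    {"tx": 0,"ty": 0,"tz": 0,"roll": 0},
    {"tx": 0,"ty": 0,"tz": 0,"roll": 0},
    {"tx": 0,"ty": 0,"tz": 0,"roll": 0},
  ],
  gripper=0.02,
)

```text
t: 16.9
tool_pos: [552.3, -111.2, 26.9]
tcp_rot: [[-0.574, -0.818, 0.024], [-0.818, 0.574, 0.01], [-0.022, -0.014, -1.0]]
ft_force: [-0.3, -0.9, 1.0]
opening: 39.3
```

Emit:
carry_out(
  increments=[
    {"tx": 0,"ty": 0,"tz": -0.02,"roll": 0},
    {"tx": 0,"ty": 0,"tz": -0.03,"roll": 0},
    {"tx": 0,"ty": 0,"tz": -0.03,"roll": 0},
    {"tx": 0,"ty": 0,"tz": -0.02,"roll": 0},
    {"tx": 0,"ty": 0,"tz": -0.01,"roll": 0},
    {"tx": 0,"ty": 0,"tz": 0,"roll": 0},
    {"tx": 0,"ty": 0,"tz": 0,"roll": 0},
    {"tx": 0,"ty": 0,"tz": 0,"roll": 0},
  ],
)

```text
t: 17.9
tool_pos: [546.3, -112.0, 135.9]
tcp_rot: [[-0.575, -0.818, 0.016], [-0.818, 0.575, 0.01], [-0.018, -0.008, -1.0]]
ft_force: [0.3, 0.3, -1.1]
opening: 39.5
```

```bash
cat > f.py <<'E'
from h import *
import sys
F=[];J=[];W=[]
for i in range(int(sys.argv[1])):
    bot.grab_frame('side'); s=bot.get_state();F.append(s['ft_force']);J.append(s['effort']);W.append(s['wrist_torque'])
print('F',np.mean(F,0).round(2),np.std(F,0).round(2),'eff',np.mean(J,0).round(2),'W',np.mean(W,0).round(3),s['t'],s['tool_pos'].round(1))
print(s['joints'].round(2))
E
python3 f.py 12
```

```text
F [-0.01 -0.08 -1.16] [0.5  0.43 0.59] eff [  0.   -45.33  25.9    6.24   0.05   0.  ] W [-0.007  0.116  0.01 ] 18.5 [ 546.8 -112.   136.9]
[  8.21  13.49 -21.75  -0.54 -53.66 -43.02]
```

```bash
python3 p.py 552.3 -111.2 29 144.93 5
```

```text
pos [ 546.8 -112.   136.9] yaw 144.87 tilt [ 0.0179  0.0102 -0.9998] F [-0.21 -0.37 -1.26] op 39.3 t 18.5 dyaw 0.06
[-0.0004, -0.0006, 0.0216] -0.01
[-0.0004, -0.0006, 0.0216] -0.01
[-0.0004, -0.0006, 0.0216] -0.01
[-0.0004, -0.0006, 0.0216] -0.01
[-0.0004, -0.0006, 0.0216] -0.01
```

Emit:
carry_out(
  increments=[
    {"tx": 0,"ty": 0,"tz": 0.02,"roll": 0},
    {"tx": 0,"ty": 0,"tz": 0.025,"roll": 0},
    {"tx": 0,"ty": 0,"tz": 0.025,"roll": 0},
    {"tx": 0,"ty": 0,"tz": 0.015,"roll": 0},
    {"tx": 0.001,"ty": 0,"tz": 0.005,"roll": 0},
    {"tx": 0,"ty": 0,"tz": 0,"roll": 0},
    {"tx": 0,"ty": 0,"tz": 0,"roll": 0},
    {"tx": 0,"ty": 0,"tz": 0,"roll": 0},
  ],
)

```text
t: 19.5
tool_pos: [550.7, -111.9, 47.6]
tcp_rot: [[-0.574, -0.818, 0.024], [-0.818, 0.575, 0.01], [-0.022, -0.014, -1.0]]
ft_force: [-0.4, 0.2, -1.8]
opening: 39.7
```

```bash
python3 p.py 552.3 -111.2 27 144.93 3
```

```text
pos [ 550.7 -111.9   47.6] yaw 144.91 tilt [ 0.0241  0.0102 -0.9997] F [-0.37  0.19 -1.76] op 39.7 t 19.5 dyaw 0.02
[-0.0003, -0.0002, 0.0069] -0.01
[-0.0003, -0.0002, 0.0069] -0.01
[-0.0003, -0.0002, 0.0069] -0.01
```

Emit:
carry_out(
  increments=[
    {"tx": 0,"ty": 0,"tz": 0.007,"roll": 0},
    {"tx": 0,"ty": 0,"tz": 0.006,"roll": 0},
    {"tx": 0,"ty": 0,"tz": 0.003,"roll": 0},
    {"tx": 0,"ty": 0,"tz": 0.001,"roll": 0},
    {"tx": 0,"ty": 0,"tz": 0,"roll": 0},
    {"tx": 0,"ty": 0,"tz": 0,"roll": 0},
    {"tx": 0,"ty": 0,"tz": 0,"roll": 0},
    {"tx": 0,"ty": 0,"tz": 0,"roll": 0},
  ],
)

```text
t: 20.5
tool_pos: [551.6, -111.7, 30.1]
tcp_rot: [[-0.574, -0.818, 0.025], [-0.818, 0.575, 0.01], [-0.023, -0.015, -1.0]]
ft_force: [-0.9, -0.4, -1.1]
opening: 39.3
```

Emit:
carry_out(
  increments=[
    {"tx": 0,"ty": -0.001,"tz": 0.002,"roll": 0},
    {"tx": 0,"ty": 0,"tz": 0.001,"roll": 0},
    {"tx": 0,"ty": 0,"tz": 0.0005,"roll": 0},
    {"tx": 0,"ty": 0,"tz": 0,"roll": 0},
    {"tx": 0,"ty": 0,"tz": 0,"roll": 0},
    {"tx": 0,"ty": 0,"tz": 0,"roll": 0},
    {"tx": 0,"ty": 0,"tz": 0,"roll": 0},
    {"tx": 0,"ty": 0,"tz": 0,"roll": 0},
  ],
)

```text
t: 21.5
tool_pos: [552.7, -112.2, 26.9]
tcp_rot: [[-0.574, -0.818, 0.026], [-0.818, 0.575, 0.01], [-0.023, -0.015, -1.0]]
ft_force: [-0.8, 0.9, 0.5]
opening: 39.4
```

Emit:
carry_out(
  increments=[
    {"tx": 0,"ty": 0,"tz": 0,"roll": 0},
    {"tx": 0,"ty": 0,"tz": 0,"roll": 0},
    {"tx": 0,"ty": 0,"tz": 0,"roll": 0},
    {"tx": 0,"ty": 0,"tz": 0,"roll": 0},
    {"tx": 0,"ty": 0,"tz": -0.025,"roll": 0},
    {"tx": 0,"ty": 0,"tz": -0.035,"roll": 0},
    {"tx": 0,"ty": 0,"tz": -0.03,"roll": 0},
    {"tx": 0,"ty": 0,"tz": -0.015,"roll": 0},
  ],
  gripper=0.07,
)

```text
t: 22.5
tool_pos: [549.1, -113.5, 133.0]
tcp_rot: [[-0.574, -0.818, 0.022], [-0.818, 0.575, 0.01], [-0.021, -0.013, -1.0]]
ft_force: [0.7, 0.1, -0.3]
opening: 70.1
```

```bash
python3 f.py 6; python3 - <<'E'
from h import *
grab('side','s10.png');grab('wrist','w10.png')
E
python3 p.py 557.5 -313 130 145 4
```

```text
F [-0.04 -0.22  0.25] [0.64 0.47 1.12] eff [-3.000e-02 -4.507e+01  2.518e+01  5.940e+00 -4.000e-02  0.000e+00] W [-0.014  0.079  0.007] 22.8 [ 547.7 -113.5  130.1]
[  8.05  14.   -22.1   -0.51 -52.8  -42.84]
pos [ 547.9 -113.5  130.2] yaw 144.92 tilt [ 0.0181  0.0096 -0.9998] F [-0.22 -0.62  0.57] op 70.0 t 22.9 dyaw 0.08
[0.0394, -0.0306, -0.0004] -0.02
[0.0394, -0.0306, -0.0004] -0.02
[0.0394, -0.0306, -0.0004] -0.02
[0.0395, -0.0306, -0.0004] -0.02
```

View pics/w10.png

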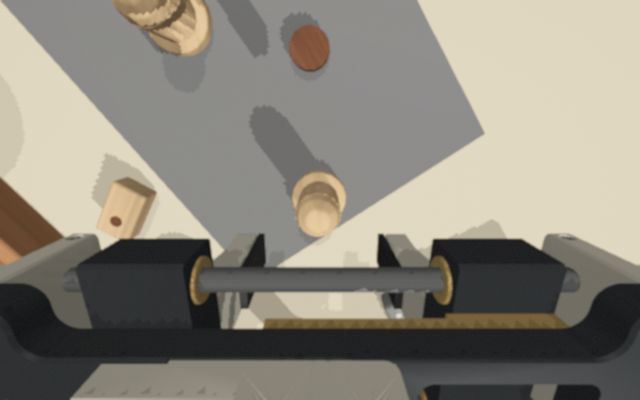

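View pics/s10.png

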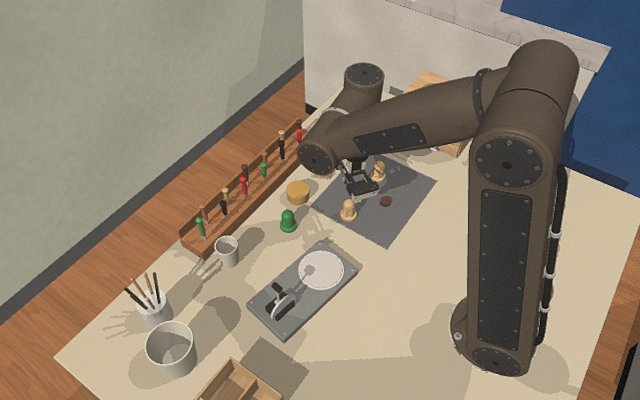

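Emit:
carry_out(
  increments=[
    {"tx": 0.039,"ty": -0.03,"tz": 0,"roll": 0},
    {"tx": 0.039,"ty": -0.03,"tz": 0,"roll": 0},
    {"tx": 0.039,"ty": -0.03,"tz": 0,"roll": 0},
    {"tx": 0.03,"ty": -0.024,"tz": 0,"roll": 0},
    {"tx": 0.006,"ty": -0.005,"tz": 0,"roll": 0},
    {"tx": 0,"ty": 0,"tz": 0,"roll": 0},
    {"tx": 0,"ty": 0,"tz": 0,"roll": 0},
    {"tx": 0,"ty": 0,"tz": 0,"roll": 0},
  ],
)

```text
t: 23.9
tool_pos: [556.7, -309.7, 122.6]
tcp_rot: [[-0.571, -0.821, 0.01], [-0.821, 0.571, 0.012], [-0.015, -0.002, -1.0]]
ft_force: [-0.1, -0.2, -0.1]
opening: 69.9
```

```bash
python3 - <<'E'
from h import *
grab('wrist','w11.png')
E
python3 p.py 557.5 -313 60 145 3
```

```text
pos [ 556.8 -309.6  122.7] yaw 145.16 tilt [ 0.0102  0.0115 -0.9999] F [ 0.12 -1.13  0.01] op 70.4 t 23.95 dyaw -0.16
[0.0011, -0.0008, 0.0209] 0.05
[0.0011, -0.0008, 0.0209] 0.05
[0.0011, -0.0008, 0.0209] 0.05
```

View pics/w11.png

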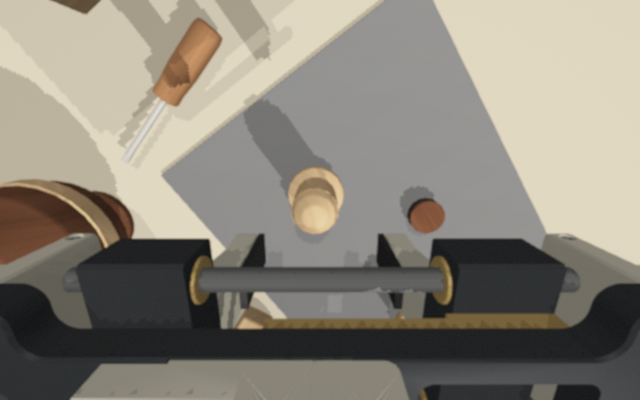

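```bash
python3 - <<'E'
from h import *
print(ray('w11',316,193,16),proj('w11',(557.5,-313,16)))
E
```

```text
[ 558.76176767 -316.01607658   16.        ] [318.78437986 194.69866827]
```

Emit:
carry_out(
  increments=[
    {"tx": 0.003,"ty": -0.002,"tz": 0.02,"roll": 0},
    {"tx": 0.002,"ty": 0,"tz": 0.025,"roll": 0},
    {"tx": 0.002,"ty": 0,"tz": 0.022,"roll": 0},
    {"tx": 0.001,"ty": 0,"tz": 0.015,"roll": 0},
    {"tx": 0,"ty": 0,"tz": 0.003,"roll": 0},
    {"tx": 0,"ty": 0,"tz": 0,"roll": 0},
    {"tx": 0,"ty": 0,"tz": 0,"roll": 0},
    {"tx": 0,"ty": 0,"tz": 0,"roll": 0},
  ],
)

```text
t: 24.95
tool_pos: [558.5, -313.7, 39.8]
tcp_rot: [[-0.566, -0.824, 0.017], [-0.824, 0.566, 0.009], [-0.018, -0.009, -1.0]]
ft_force: [0.6, 0.5, -0.7]
opening: 70.0
```

```bash
python3 p.py 557.5 -313 27 145 2; python3 - <<'E'
from h import *
grab('wrist','w12.png')
E
```

```text
pos [ 558.5 -313.7   39.8] yaw 145.5 tilt [ 0.0174  0.0094 -0.9998] F [ 0.58  0.53 -0.7 ] op 70.0 t 24.95 dyaw -0.5
[0.0001, 0.0007, 0.0064] 0.25
[0.0001, 0.0007, 0.0064] 0.25
```

View pics/w12.png

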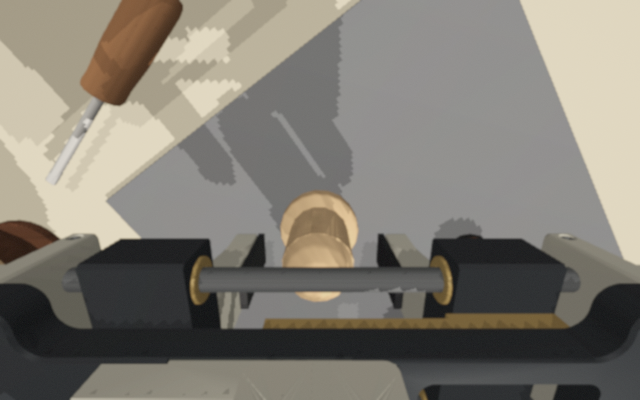

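Emit:
carry_out(
  increments=[
    {"tx": 0.001,"ty": 0,"tz": 0.006,"roll": 0},
    {"tx": 0,"ty": 0,"tz": 0.005,"roll": 0},
    {"tx": 0,"ty": 0,"tz": 0.001,"roll": 0},
    {"tx": 0,"ty": 0,"tz": 0,"roll": 0},
    {"tx": 0,"ty": 0,"tz": 0,"roll": 0},
    {"tx": 0,"ty": 0,"tz": 0,"roll": 0},
    {"tx": 0,"ty": 0,"tz": 0,"roll": 0},
    {"tx": 0,"ty": 0,"tz": 0,"roll": 0},
  ],
)

```text
t: 26.0
tool_pos: [558.3, -314.7, 27.4]
tcp_rot: [[-0.566, -0.824, 0.018], [-0.824, 0.567, 0.009], [-0.018, -0.01, -1.0]]
ft_force: [0.4, 0.6, 0.1]
opening: 69.8
```

Emit:
carry_out(
  increments=[
    {"tx": 0,"ty": 0,"tz": 0,"roll": 0},
    {"tx": 0,"ty": 0,"tz": 0,"roll": 0},
    {"tx": 0,"ty": 0,"tz": 0,"roll": 0},
    {"tx": 0,"ty": 0,"tz": 0,"roll": 0},
    {"tx": 0,"ty": 0,"tz": 0,"roll": 0},
    {"tx": 0,"ty": 0,"tz": 0,"roll": 0},
    {"tx": 0,"ty": 0,"tz": 0,"roll": 0},
    {"tx": 0,"ty": 0,"tz": 0,"roll": 0},
  ],
  gripper=0.02,
)

```text
t: 27.0
tool_pos: [558.9, -314.9, 27.7]
tcp_rot: [[-0.566, -0.824, 0.019], [-0.824, 0.566, 0.009], [-0.018, -0.011, -1.0]]
ft_force: [0.3, -0.9, 0.8]
opening: 39.8
```

Emit:
carry_out(
  increments=[
    {"tx": 0,"ty": 0,"tz": -0.02,"roll": 0},
    {"tx": 0,"ty": 0,"tz": -0.03,"roll": 0},
    {"tx": 0,"ty": 0,"tz": -0.03,"roll": 0},
    {"tx": 0,"ty": 0,"tz": -0.025,"roll": 0},
    {"tx": 0,"ty": 0,"tz": -0.01,"roll": 0},
    {"tx": 0,"ty": 0,"tz": 0,"roll": 0},
    {"tx": 0,"ty": 0,"tz": 0,"roll": 0},
    {"tx": 0,"ty": 0,"tz": 0,"roll": 0},
  ],
)

```text
t: 28.0
tool_pos: [550.3, -312.9, 137.1]
tcp_rot: [[-0.569, -0.823, 0.003], [-0.822, 0.569, 0.016], [-0.016, 0.007, -1.0]]
ft_force: [-0.2, -0.4, -3.9]
opening: 39.7
```

```bash
python3 f.py 12
```

```text
F [-0.08  0.05 -3.71] [0.46 0.47 0.43] eff [ 0.000e+00 -5.776e+01  2.793e+01  6.870e+00  1.000e-02  0.000e+00] W [-0.056  0.078 -0.001] 28.6 [ 550.9 -313.1  138.3]
[-12.59  20.63 -10.88  -1.12 -58.39 -21.47]
```

```bash
python3 p.py 497 124.5 140 145 9
```

```text
pos [ 550.9 -313.1  138.3] yaw 145.35 tilt [ 0.0054  0.0158 -0.9999] F [-0.02 -0.36 -3.81] op 39.9 t 28.6 dyaw -0.35
[-0.0366, 0.0326, 0.0006] 0.04
[-0.0366, 0.0326, 0.0006] 0.04
[-0.0365, 0.0326, 0.0006] 0.04
[-0.0365, 0.0326, 0.0006] 0.04
[-0.0365, 0.0327, 0.0006] 0.04
[-0.0365, 0.0327, 0.0006] 0.04
[-0.0365, 0.0327, 0.0006] 0.04
[-0.0364, 0.0327, 0.0006] 0.04
[-0.0364, 0.0328, 0.0006] 0.04
```

Emit:
carry_out(
  increments=[
    {"tx": -0.02,"ty": 0.018,"tz": -0.003,"roll": 0},
    {"tx": -0.036,"ty": 0.032,"tz": -0.003,"roll": 0},
    {"tx": -0.036,"ty": 0.032,"tz": -0.003,"roll": 0},
    {"tx": -0.036,"ty": 0.032,"tz": 0,"roll": 0},
    {"tx": -0.036,"ty": 0.032,"tz": 0,"roll": 0},
    {"tx": -0.036,"ty": 0.032,"tz": 0,"roll": 0},
    {"tx": -0.036,"ty": 0.032,"tz": 0,"roll": 0},
    {"tx": -0.036,"ty": 0.032,"tz": 0,"roll": 0},
  ],
)

```text
t: 29.6
tool_pos: [506.8, 55.6, 154.3]
tcp_rot: [[-0.573, -0.82, 0.01], [-0.819, 0.573, 0.016], [-0.019, 0.001, -1.0]]
ft_force: [1.0, 0.3, -3.5]
opening: 39.9
```

```bash
python3 p.py 497 124.5 133 145 3
```

```text
pos [506.8  55.6 154.3] yaw 145.04 tilt [ 0.0098  0.0164 -0.9998] F [ 0.98  0.3  -3.46] op 39.9 t 29.6 dyaw -0.04
[-0.0168, 0.0158, 0.0074] 0.01
[-0.0168, 0.0158, 0.0074] 0.01
[-0.0168, 0.0158, 0.0074] 0.01
```

Emit:
carry_out(
  increments=[
    {"tx": -0.018,"ty": 0.017,"tz": 0.005,"roll": 0},
    {"tx": -0.014,"ty": 0.013,"tz": 0.006,"roll": 0},
    {"tx": -0.009,"ty": 0.008,"tz": 0.005,"roll": 0},
    {"tx": -0.003,"ty": 0.003,"tz": 0.003,"roll": 0},
    {"tx": 0,"ty": 0,"tz": 0.001,"roll": 0},
    {"tx": 0,"ty": 0,"tz": 0,"roll": 0},
    {"tx": 0,"ty": 0,"tz": 0,"roll": 0},
    {"tx": 0,"ty": 0,"tz": 0,"roll": 0},
  ],
)

```text
t: 30.6
tool_pos: [498.6, 119.2, 136.4]
tcp_rot: [[-0.57, -0.821, 0.013], [-0.821, 0.57, 0.018], [-0.022, -0.0, -1.0]]
ft_force: [-0.4, 0.2, -2.5]
opening: 39.7
```

```bash
python3 p.py 497 124.5 131 145 2;python3 - <<'E'
from h import *
grab('wrist','w13.png');a=grab('side','s13.png')['image'][:,:,::-1]
cv2.imwrite('pics/s13c.png',cv2.resize(a[160:345,220:440],None,fx=3.2,fy=3.2,interpolation=cv2.INTER_CUBIC))
grab('top','t13.png')
E
```

```text
pos [498.6 119.2 136.4] yaw 145.22 tilt [ 0.0129  0.0179 -0.9998] F [-0.36  0.21 -2.54] op 39.7 t 30.6 dyaw -0.22
[-0.0017, 0.0022, 0.0027] 0.11
[-0.0017, 0.0022, 0.0027] 0.11
```

View pics/s13c.png

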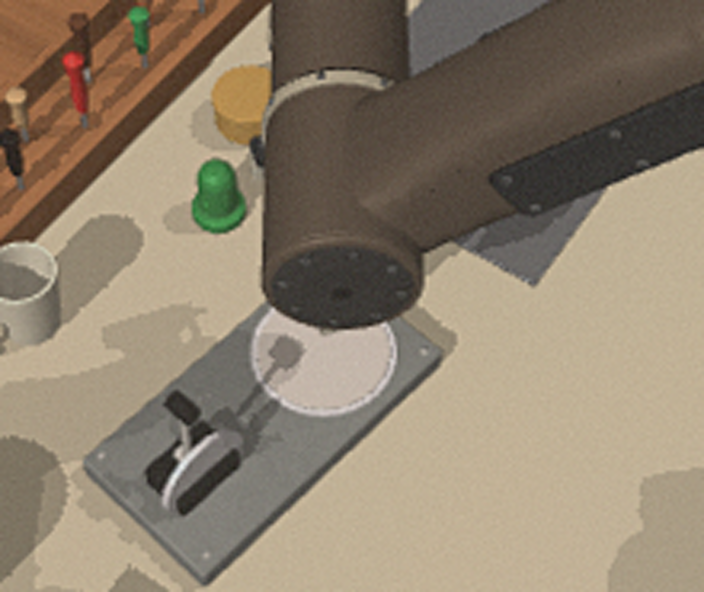

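View pics/t13.png

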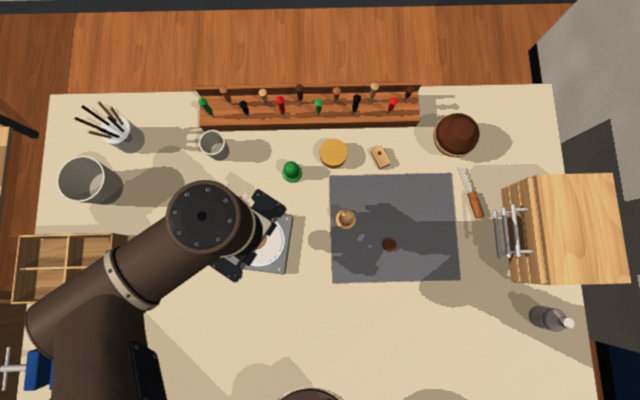

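View pics/w13.png

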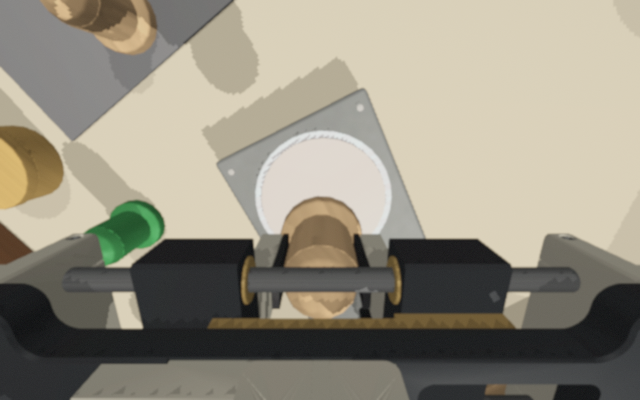

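```bash
python3 - <<'E'
from h import *
print(ray('w13',323,197,32), proj('w13',(496,124.4,32)))
print(proj('w13',(496,124.4,32)+np.array([0,0,0])))
g=np.array([498.6,119.2]);d=np.load('pics/w13.npz')
# expected far foot edge if figure axis at TCP
print(ray('w13',322,235,120))
E
```

```text
[497.20900223 120.26171092  32.        ] [326.37647406 199.61076899]
[326.37647406 199.61076899]
[498.12186637 119.314872   120.        ]
```

Emit:
carry_out(
  increments=[
    {"tx": -0.002,"ty": 0.003,"tz": 0.003,"roll": 0},
    {"tx": -0.001,"ty": 0.001,"tz": 0.001,"roll": 0},
    {"tx": 0,"ty": 0,"tz": 0,"roll": 0},
    {"tx": 0,"ty": 0,"tz": 0,"roll": 0},
    {"tx": 0,"ty": 0,"tz": 0,"roll": 0},
    {"tx": 0,"ty": 0,"tz": 0,"roll": 0},
    {"tx": 0,"ty": 0,"tz": 0,"roll": 0},
    {"tx": 0,"ty": 0,"tz": 0,"roll": 0},
  ],
)

```text
t: 31.75
tool_pos: [496.9, 124.6, 132.1]
tcp_rot: [[-0.57, -0.822, 0.013], [-0.821, 0.57, 0.018], [-0.022, -0.0, -1.0]]
ft_force: [0.2, -0.9, -4.2]
opening: 39.6
```

Emit:
carry_out(
  increments=[
    {"tx": 0,"ty": 0,"tz": 0,"roll": 0},
    {"tx": 0,"ty": 0,"tz": 0,"roll": 0},
    {"tx": 0,"ty": 0,"tz": 0,"roll": 0},
    {"tx": 0,"ty": 0,"tz": 0,"roll": 0},
    {"tx": 0,"ty": 0,"tz": 0,"roll": 0},
    {"tx": 0,"ty": 0,"tz": 0,"roll": 0},
    {"tx": 0,"ty": 0,"tz": 0,"roll": 0},
    {"tx": 0,"ty": 0,"tz": 0,"roll": 0},
  ],
)

```text
t: 32.75
tool_pos: [496.9, 124.6, 132.2]
tcp_rot: [[-0.57, -0.822, 0.013], [-0.821, 0.57, 0.018], [-0.022, -0.0, -1.0]]
ft_force: [0.5, -0.2, -3.4]
opening: 39.6
```

```bash
python3 f.py 6; python3 - <<'E'
from h import *
print(bot.get_state()['joint_vel'].round(2))
grab('wrist','w14.png')
a=cv2.imread('pics/s13.png');cv2.imwrite('pics/s13d.png',cv2.resize(a[270:330,260:305],None,fx=9,fy=9,interpolation=cv2.INTER_CUBIC))
E
```

```text
F [ 0.29  0.09 -3.5 ] [0.6  0.38 0.42] eff [ 0.000e+00 -4.023e+01  2.615e+01  6.440e+00  4.000e-02  0.000e+00] W [-0.069  0.098  0.   ] 33.05 [496.9 124.6 132.2]
[ 35.74   9.58 -27.65  -0.51 -51.56 -70.18]
[ 0.08  0.01 -0.01  0.02  0.05 -0.06]
```

View pics/s13d.png

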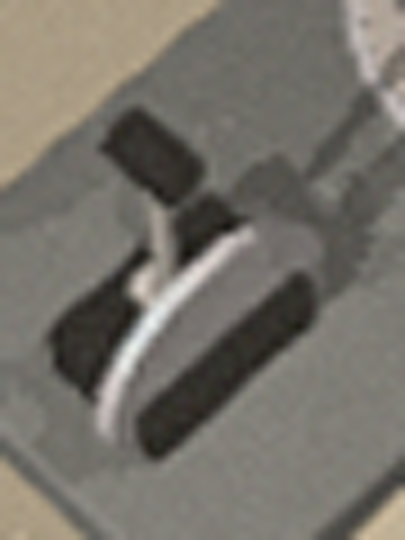

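View pics/w14.png

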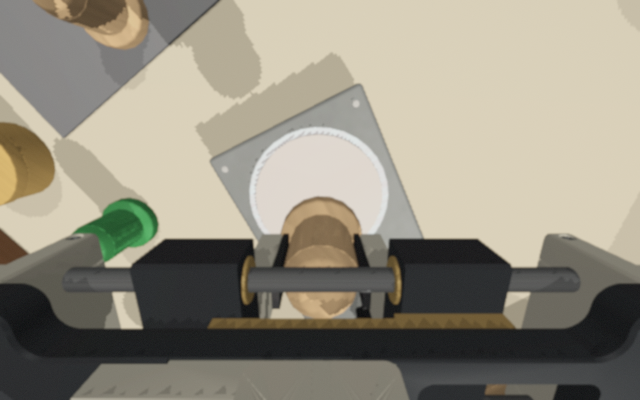

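```bash
python3 -c "
from bench import bot
bot.sign_off()"
```

```text
the job is handed in; nothing more can be done
```

The job is handed in at about 33 s on the robot's clock. The arm is holding the heavier figure still over the pad.

- **Dimmer:** I pinched the lever and swung it upright, then nudged it back about 1.3 mm, because the first setting looked about 0.03 rad past the middle. After that, the side picture put it about 0.02 rad past upright. That is within measuring error. I could not see the mark itself in the pictures.
- **Figures:** I lifted each one about 11 cm. The one nearer the light read about 1.2 N and the other about 3.7 N, so the farther one is heavier. In the later pictures the lighter one stands upright in its old place to within about 1 mm, and the discs look unmoved.
- **Final hold:**
  - The heavier figure's axis is at about (497, 125) mm. The side and top cameras put the pad centre at (496, 123 to 126); the wrist camera put it about 4 mm off, at (497, 120). I went with the side and top value.
  - Its foot is about 76 mm above the pad and it leans about 1.3°.
  - The grip opening is steady at 39.6 mm, the joints read as still, and the load reads about 3.5 N.

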